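Set the two catch props in front of a freshly joined bowl wall

TASK

The freshly taped bowl wall on the gluing board leans towards two rod holders. Slide the two cork-tipped prop rods into the holders, cork tip first, the long rod in the low holder and the short rod in the high one, each fully home until its grip meets the holder and the side spring plunger has snapped into the rod's notch, then let go. The tips must end just short of the wall to catch it if the glue gives: do not push against the wall, and leave the other things on the desk where they are.

Things in the scene. Friction and masses are not known exactly. Their poses are not given: they have to be found in the camera images.
- board: Gluing board, fixed: plywood, x -80 to +110 mm, y -120 to +120 mm from its origin (underside), 12 mm thick, with cork sheet, a batten 32 mm high along its +x edge and two 22 mm columns near its -x edge, each with a rod holder. x points from the holders to the bowl wall, the way the rods slide in; y left, z up. The holders are aluminium blocks 40 mm long in x, 38 wide, 37.6 tall.
- low_mouth (a point): Centre of the mouth of the low holder's bore, 75 mm above the desk, at (-60, +35) mm in x, y of the board; axes as the board's. The bore, open at both ends, runs along x, 18 mm wide, 17.6 tall. 20 mm in, a plunger nose (6.5 mm radius) reaches 6.5 mm into it from the left (+y); its brass barrel and black knob stand out to 36 mm beyond that side.
- high_mouth (a point): Centre of the mouth of the high holder's bore, 163 mm above the desk, at (-40, -45) mm in x, y of the board; axes and bore as for the low one, but the plunger is on the right (-y). A rod already in this holder is in the way of a gripper's body at the low one; a rod in the low holder leaves the high one free.
- low_plunger (a joint): How far the low holder's spring plunger is pushed outwards, m: 0 at rest in the empty bore, 0.0045 to 0.0055 while a rod's full width passes, about 0.0015 (0.001 to 0.002) snapped into a rod's notch. It pushes with 3.6 N at 0 and 8 N at 0.0055; sliding a rod in takes about 5 to 17 N.
- high_plunger (a joint): The same for the high holder's plunger.
- long_rod: Prop rod, 194 mm long, 0.12 kg, lying flat: wooden grip 84 x 24 x 22 mm (x -34 to +50 mm from the origin), then an aluminium bar 16 x 16 mm, 110 mm long, its last 8 mm a domed cork tip. Undersides flush. Origin: on the grip's underside, 50 mm behind its shoulder; grip it here, across the 24 mm. x points to the tip, z up; the bar's axis is 8 mm above the underside.
- long_rod_shoulder (a point): Shoulder of the long rod: on the bar's axis where it leaves the grip, 50 mm from the origin; it meets the holder's mouth when fully home. The bar has a notch in each side, 3 mm deep, 14 mm long, centred 20 mm past the shoulder.
- long_rod_tip (a point): End of the long rod's cork tip, on the bar's axis, 160 mm from the rod's origin along x.
- short_rod: Prop rod, 149 mm long, 0.10 kg, lying flat: like the long rod (same grip, notches, cork tip, origin and axes) but its bar is 65 mm long.
- short_rod_shoulder (a point): Shoulder of the short rod, as for the long one.
- short_rod_tip (a point): End of the short rod's cork tip, 115 mm from the rod's origin along x.
- bowl_wall: Fragile joined bowl wall with paper tape, 56 x 196 x 185 mm, standing loose on the board's cork (15 mm above the desk), hollow side and upper edge to the holders. Origin: middle of its underside, about (+46, 0) mm in x, y of the board. With both rods home in the right holders the tips end about 4 mm short of it; the long rod in the high holder would push it over.
- water_bottle: Clear water bottle with pink cap, diameter 85 mm, 253 mm tall, standing on the desk to the right. Origin: centre of its underside. A bystander.
- curved_sherd: Curved pottery sherd, 135 x 115 x 38 mm, lying in front of the board to the left. Origin: middle of its underside. A bystander.
- dark_sherd: Flat dark sherd, 99 x 89 x 19 mm, lying near the robot to the right. Origin: middle of its underside. A bystander.

How it is judged:
By the outcome, as a careful person would: the job done as asked, in the order asked, and still so for the second after the job is handed in, with the robot touching nothing.
It also fails if it takes over 64 s, if anything falls off the work surface, if the arm or the gripper's body presses on something with over 40 N, if the wrist force passes 120 N, or if a joint passes its speed limit or range.

ROBOT

A 6-joint arm with a two-finger parallel gripper is mounted at the origin on a cart in front of the work surface, level with it; the furniture and walls round the work are solid. World frame = base frame: x ahead of the robot, y to its left, z up, the work surface at z = 0. Lengths are in m, angles in rad, forces in N, time in s.
With the tool pointing down it reaches from about 0.3 to 0.875 m from the base axis. Payload 6.4 kg.
Tool frame: the origin (TCP) lies midway between the tips of the shut fingers; the grasp point (between the pads) lies 19 mm behind it; y points along the fingers, x is the direction in which the jaws open and shut, and the axes are right-handed (so a half turn about y gives the same grasp; the last joint's range is limited). The gripper opens to 85 mm and grips with 20 to 120 N. Pads are 22 mm wide; open, the fingers measure 114 mm over their backs; the gripper's body (76 mm by 85 mm) begins 54 mm behind the grasp point. The pads swing forward as they close: fully open they stand 13 mm farther back than shut.
Start: joints at [-1.444, 0.181, 1.607, -0, 1.354, -0.206], TCP at [0.188, -0.543, 0.231] pointing down, gripper open.
Joint ranges: [-2.99, 2.99], [-0.89, 2.07], [0.3, 2.58], [-1.14, 4.28], [0, 2.63], [-3.12, 3.12]. Speed limits (rad/s): [2.57, 2.57, 3.01, 3.14, 3.14, 3.14].

INTERFACE

Orientations are given as a unit quaternion [w, x, y, z].
In Python, from bench import ctrl gives the robot as it stands.
- The arm moves only by the tool step_arm, never from a script. Its argument "commands" is a list of rows, each a list of 7 numbers: the turn, a rotation vector about the tool's x, y, z in units of 6 degrees (1.0 is 6 degrees), then the shift along the tool's x, y, z in units of 30 mm (1.0 is 30 mm), then the opening, from 0 (shut) to 1 (fully open). A call has 1 to 10 rows; each row shifts and turns the commanded pose from where the row before left it, along the tool's axes as they then stand; what a row does not reach is not made up. A row lasts 1/10 s, in which the tool goes at most 50 mm and 8.59 degrees, less where a joint would pass 70% of its speed; a pose out of reach is approached as far as the arm can. A call with a number of a shift or a turn outside -1 to 1 is refused whole. A call with a gripper value outside its range is refused whole. The fingers move at their own pace and stop on an object; the grip force is fixed at half the most. Time passes only in rows, so rows that do not move let the fingers close. It gives the time, the measured TCP pose, the force and the opening at its end, in the units of the state.
- ctrl.get_obs(): the state, without advancing time (a new reading comes with each control period).
- ctrl.camera(name): name is "scene" or "top"; returns (picture, depth): 420x560x3 uint8, blue, green, red; 420x560 float32, m along the optical axis (not along the pixel's ray), 0 where there is no reading.
- ctrl.get_calibration(name): a dict with "intrinsics" (3x3 intrinsics, pixels), "R" (3x3) and "t" (3): a world point X has camera coordinates R X + t. Camera axes: x right, y down, z forward; pixel columns grow to the right and rows downward; lengths in m; the calibration is good to about 2 mm. A picture is of the moment at which its call begins. get_calibration takes no time and is no camera call.
- ctrl.hand_in(): hands the job in, once; it reports no verdict.
Trained networks look in the newest picture that a camera, given by its name, has taken for a name from the list of things; names that differ only in an ending like _2 or _b are one class to them, and where a whole thing is asked for, a point or a joint stands for the part that bears it (a point fixed in the world has none). Each returns a list of dicts, best first, with "p" (0 to 1); they miss things now and then, are a little off and sometimes report something else, mostly with a low value. They report only what shows in the picture. A call takes as long as a camera call.
- ctrl.boxes_of(thing, camera): "point" ([x, y, z] in m, in the coordinates of the camera as it stood for that picture, good to about 4 mm: the middle of the surface that is visible of it).
- ctrl.silhouettes(thing, camera): "pixels" (420x560 bool, what is visible of it).
The state is a dict: "time_s": time; "q": joint angles; "dq": joint speeds; "joint_efforts": joint torques, N m; "eef_pos": TCP position; "eef_rot": TCP orientation; "wrist_force": force on the tool from outside, world axes, zero at the start; "torque": the same for the moment, N m; "opening": opening from 0.0 (shut) to 1.0 (fully open).
Only numpy, scipy, OpenCV 4.12 (cv2) and the standard library are available. Lean on these libraries where they do the work, as an engineer would, in place of code of your own. Each camera call takes 0.05 s, during which the arm holds its last target.

## Working session

There is one attempt and no reset: what is moved stays moved. The work goes in short steps, Python scripts to look and compute and a tool call to move; the robot and the scene stay as the last step left them, time stands still between calls to the robot, and variables do not carry over. Pictures are saved under pics/ and viewed, and the job is handed in when it is done.

Besides the shell and the picture viewer there is one more tool, called as name(argument=value, ...), one argument or row to a line, values as JSON. step_arm: Moves the arm, as the interface text tells. Its arguments: {"type":"object","properties":{"commands":{"type":"array"}},"required":["commands"]}

```bash
ls; mkdir -p pics; python3 - <<'E'
from bench import ctrl
import cv2,numpy as np
print(ctrl.get_obs())
for n in("scene","top"):
    im,d=ctrl.camera(n); cv2.imwrite(f"pics/{n}0.png",im); np.save(f"pics/{n}0.npy",d)
    c=ctrl.get_calibration(n); print(n,c)
E
```

```text
pics
{'time_s': 0.0, 'q': array([-1.44430694e+00,  1.81563869e-01,  1.60802479e+00,  5.14027561e-06,
        1.35380729e+00, -2.06291745e-01]), 'dq': array([ 1.38355563e-04, -9.62169540e-04,  1.52952673e-03,  6.25563975e-05,
        4.99307916e-04,  1.65954632e-03]), 'joint_efforts': array([-8.83848497e-04, -4.44882452e+01, -3.51338267e+01, -3.33305370e-04,
        8.83927132e-03,  6.90312618e-06]), 'eef_pos': array([ 0.18778666, -0.54287378,  0.23036321]), 'eef_rot': array([ 0.57637562, -0.57543631,  0.4107139 , -0.40985155]), 'wrist_force': array([ 0.72515397, -0.10306959, -0.34212872]), 'torque': array([0.02594064, 0.01434539, 0.04180312]), 'opening': 1.004348187131964}
scene {'intrinsics': array([[464.16156048,   0.        , 283.79346178],
       [  0.        , 464.16156048, 208.36950559],
       [  0.        ,   0.        ,   1.        ]]), 'R': array([[-0.85392709, -0.52039177, -0.00096461],
       [-0.24967198,  0.41131949, -0.87663001],
       [ 0.45658781, -0.74833728, -0.4811641 ]]), 't': array([0.46805877, 0.24065402, 1.08739122])}
top {'intrinsics': array([[422.06584382,   0.        , 277.47011977],
       [  0.        , 422.06584382, 210.66540382],
       [  0.        ,   0.        ,   1.        ]]), 'R': array([[-0.02546332, -0.99967493, -0.00128635],
       [-0.98428053,  0.02529612, -0.17479115],
       [ 0.17476687, -0.00318463, -0.98460469]]), 't': array([-1.21134906e-05,  5.33734634e-01,  1.01264113e+00])}
```

View pics/scene0.png

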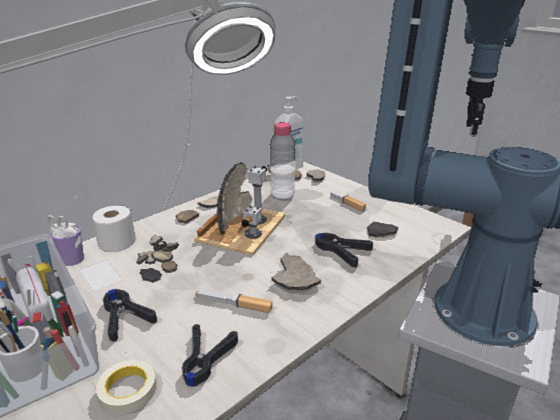

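View pics/top0.png

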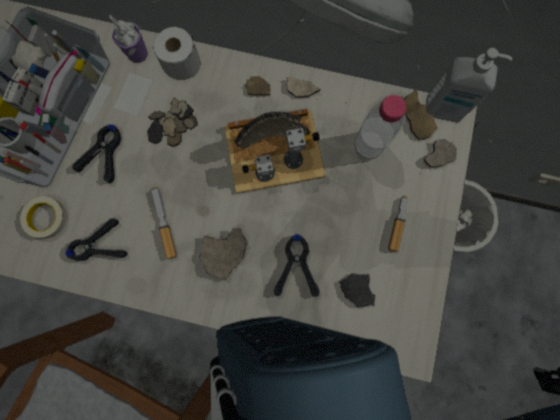

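The top view shows the long rod at about (163,225), its grip nearest the robot at (168,243), and the short rod at (398,225). The board and holders are at about (275,150), with the low holder at (263,166) and the high one at (295,138). Next I'll measure these.

```bash
cat > h.py <<'E'
from bench import ctrl
import cv2,numpy as np
def unproj(n,mask,d):
    c=ctrl.get_calibration(n);K=c["intrinsics"];R=c["R"];t=c["t"]
    v,u=np.nonzero(mask&(d>0)); z=d[v,u]
    P=np.stack([(u-K[0,2])*z/K[0,0],(v-K[1,2])*z/K[1,1],z],1)
    return (P-t)@R,u,v
def w(n,p):
    c=ctrl.get_calibration(n); return (np.array(p)-c["t"])@c["R"]
def proj(n,X):
    c=ctrl.get_calibration(n);p=c["R"]@np.array(X)+c["t"];p=c["intrinsics"]@p;return p[:2]/p[2]
E
python3 - <<'E'
from h import *
D={n:ctrl.camera(n) for n in("scene","top")}
np.savez("pics/d.npz",**{n+"_im":D[n][0] for n in D},**{n+"_d":D[n][1] for n in D})
np.set_printoptions(precision=4,suppress=True)
M={}
for cam in D:
  for th in("board","long_rod","short_rod","low_plunger","bowl_wall"):
    for b in ctrl.boxes_of(th,cam)[:2]: print(cam,th,b["p"],w(cam,b["point"]))
    s=ctrl.silhouettes(th,cam)
    for k in s[:2]:
        P,u,v=unproj(cam,k["pixels"],D[cam][1])
        if len(P)==0: continue
        print("  sil",k["p"],len(P),"u",u.min(),u.max(),"v",v.min(),v.max(),np.median(P,0),P.min(0),P.max(0))
    if s: M[cam+"_"+th]=s[0]["pixels"]
np.savez("pics/m.npz",**M)
im=D["top"][0][90:200,215:335];cv2.imwrite("pics/topz.png",cv2.resize(im,None,fx=6,fy=5.4,interpolation=cv2.INTER_CUBIC))
im=D["scene"][0][150:270,180:300];cv2.imwrite("pics/scz.png",cv2.resize(im,None,fx=5,fy=5,interpolation=cv2.INTER_CUBIC))
print(ctrl.get_obs()["time_s"])
E
```

```text
scene board 0.71 [0.6702 0.0326 0.0174]
  sil 0.66 3111 u 194 284 v 166 254 [0.6695 0.0276 0.0152] [ 0.5923 -0.4113 -0.0043] [0.9049 0.126  0.1882]
scene long_rod 0.83 [0.4989 0.2819 0.0115]
  sil 0.88 764 u 196 270 v 290 311 [0.4984 0.2837 0.0157] [ 0.4237  0.2533 -0.0009] [0.6102 0.3146 0.0259]
scene short_rod 0.68 [ 0.696  -0.236   0.1368]
scene short_rod 0.63 [ 0.486  -0.3133  0.0152]
  sil 0.69 261 u 330 365 v 192 210 [ 0.4888 -0.3161  0.0153] [ 0.4291 -0.355  -0.0029] [ 0.5759 -0.2905  0.0255]
  sil 0.39 794 u 197 270 v 290 311 [0.4981 0.2836 0.0155] [ 0.4237  0.2308 -0.0023] [0.6063 0.3146 0.0259]
scene low_plunger 0.61 [0.6324 0.0677 0.0773]
  sil 0.68 240 u 332 364 v 192 209 [ 0.4917 -0.3158  0.0155] [ 0.4311 -0.3804 -0.0023] [ 0.5614 -0.2905  0.0255]
scene bowl_wall 0.89 [ 0.7372 -0.0209  0.0942]
  sil 0.7 1453 u 216 251 v 163 233 [ 0.7364 -0.0164  0.0938] [ 0.7011 -0.2669 -0.0016] [0.8892 0.0928 0.2003]
top board 0.56 [ 0.6692 -0.0141  0.0173]
  sil 0.81 4815 u 225 324 v 110 192 [ 0.6704 -0.0123  0.0145] [ 0.5923 -0.1393 -0.0056] [0.8152 0.1219 0.1879]
top long_rod 0.83 [0.5026 0.2817 0.0151]
  sil 0.61 638 u 152 176 v 187 258 [0.4992 0.2788 0.0185] [ 0.4241  0.2481 -0.0011] [0.6111 0.3139 0.0283]
top short_rod 0.57 [ 0.4874 -0.3209  0.0201]
  sil 0.69 414 u 389 406 v 198 249 [ 0.4925 -0.3222  0.0204] [ 0.4319 -0.3514 -0.002 ] [ 0.5645 -0.2937  0.0274]
top low_plunger 0.52 [0.6349 0.0689 0.0865]
  sil 0.49 30 u 243 248 v 166 171 [0.6343 0.0638 0.0836] [0.6277 0.0565 0.0779] [0.6419 0.069  0.0881]
top bowl_wall 0.88 [0.7331 0.0039 0.093 ]
  sil 0.88 1472 u 235 308 v 110 147 [0.7334 0.0048 0.0926] [ 0.6914 -0.0969 -0.0031] [0.8214 0.0882 0.2031]
  sil 0.36 655 u 152 176 v 187 258 [0.5006 0.2797 0.0182] [ 0.4241  0.2481 -0.0027] [0.6108 0.3139 0.0283]
1.2
```

```bash
python3 - <<'E'
from h import *
np.set_printoptions(precision=4,suppress=True)
z=np.load("pics/d.npz");m=np.load("pics/m.npz")
def rect(P,name):
    r=cv2.minAreaRect((P[:,:2]*1000).astype(np.float32)); print(name,len(P),r,"mean",P.mean(0))
    return r
for cam in("top","scene"):
    d=z[cam+"_d"]
    A,u,v=unproj(cam,d>0,d)
    box=(A[:,0]>.56)&(A[:,0]<.86)&(abs(A[:,1])<.18)
    B=A[box]
    h=np.histogram(B[:,2],bins=np.arange(0,.21,.004)); print(cam,[(round(b,3),a) for a,b in zip(*h) if a>20])
    rect(B[(B[:,2]>.008)&(B[:,2]<.018)],"boardtop")
    for lo,hi in((.088,.1),(.176,.19)):
        q=B[(B[:,2]>lo)&(B[:,2]<hi)]; q=q[q[:,0]<.69]; 
        if len(q): rect(q,f"z{lo}"); 
    for rod in("long_rod","short_rod"):
        k=m[cam+"_"+rod]; k=cv2.dilate(k.astype(np.uint8),np.ones((3,3)))>0
        P,_,_=unproj(cam,k,d)
        rect(P[P[:,2]>.006],rod+" all"); g=P[P[:,2]>.0195];rect(g,"grip")
        b=P[(P[:,2]>.011)&(P[:,2]<.0185)]
        c=g.mean(0);
        s=np.linalg.svd((P[P[:,2]>.009]-P[P[:,2]>.009].mean(0))[:,:2])[2][0]; s*=np.sign(s[0]); print("ang",np.degrees(np.arctan2(s[1],s[0])), "zmax",np.median(g[:,2]))
E
```

```text
top [(np.float64(0.0), np.int64(3951)), (np.float64(0.004), np.int64(345)), (np.float64(0.008), np.int64(1081)), (np.float64(0.012), np.int64(1901)), (np.float64(0.016), np.int64(665)), (np.float64(0.02), np.int64(119)), (np.float64(0.024), np.int64(65)), (np.float64(0.028), np.int64(126)), (np.float64(0.032), np.int64(120)), (np.float64(0.036), np.int64(45)), (np.float64(0.04), np.int64(33)), (np.float64(0.044), np.int64(28)), (np.float64(0.048), np.int64(42)), (np.float64(0.052), np.int64(40)), (np.float64(0.056), np.int64(48)), (np.float64(0.06), np.int64(52)), (np.float64(0.064), np.int64(60)), (np.float64(0.068), np.int64(39)), (np.float64(0.072), np.int64(60)), (np.float64(0.076), np.int64(66)), (np.float64(0.08), np.int64(130)), (np.float64(0.084), np.int64(88)), (np.float64(0.088), np.int64(77)), (np.float64(0.092), np.int64(194)), (np.float64(0.096), np.int64(87)), (np.float64(0.1), np.int64(32)), (np.float64(0.104), np.int64(24)), (np.float64(0.108), np.int64(40)), (np.float64(0.112), np.int64(34)), (np.float64(0.116), np.int64(25)), (np.float64(0.12), np.int64(30)), (np.fl
[... 3820 characters left out ...]
73  -0.0562  0.1817]
long_rod all 708 ((518.8281860351562, 283.2748107910156), (192.10826110839844, 27.845273971557617), 15.660634994506836) mean [0.5053 0.283  0.0166]
grip 247 ((490.89544677734375, 276.3275451660156), (132.76473999023438, 26.049480438232422), 16.072919845581055) mean [0.4673 0.2707 0.0221]
ang 13.836857167893651 zmax 0.022161683593435868
short_rod all 243 ((501.2484130859375, -323.5479736328125), (31.4577579498291, 149.9274139404297), 71.90606689453125) mean [ 0.4884 -0.3176  0.0164]
grip 84 ((489.5937194824219, -319.54754638671875), (31.398813247680664, 120.59281158447266), 71.38983917236328) mean [ 0.4737 -0.3162  0.022 ]
ang -17.948092541595464 zmax 0.021917830488355647
```

View pics/topz.png

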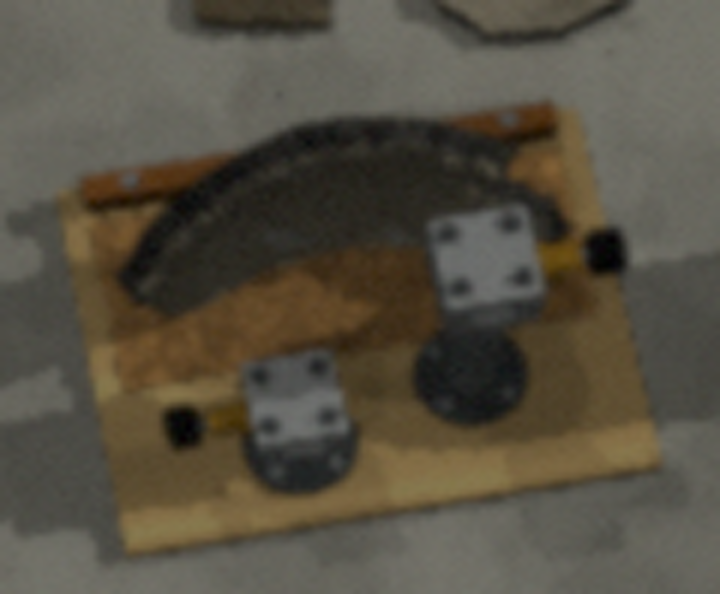

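View pics/scz.png

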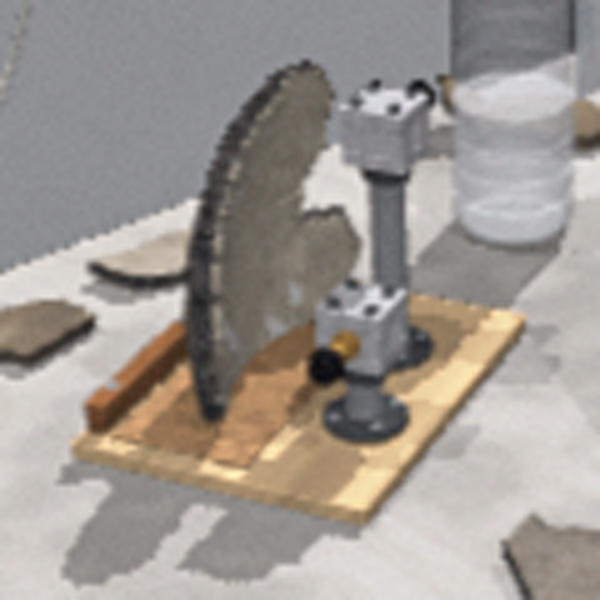

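```bash
cat > fit.py <<'E'
from h import *
from scipy.optimize import minimize
from scipy.ndimage import map_coordinates
z=np.load("pics/d.npz")
G={}
for c in("top","scene"):
    g=cv2.GaussianBlur(cv2.cvtColor(z[c+"_im"],cv2.COLOR_BGR2Lab).astype(np.float32),(0,0),.8)
    gx=cv2.Sobel(g,cv2.CV_32F,1,0);gy=cv2.Sobel(g,cv2.CV_32F,0,1)
    G[c]=(gx,gy)
C={c:ctrl.get_calibration(c) for c in G}
def pr(c,X):
    p=X@C[c]["R"].T+C[c]["t"];p=p@C[c]["intrinsics"].T;return p[:,:2]/p[:,2:]
def score(segs,cams):
    s=0
    for c in cams:
        for a,b in segs:
            X=a+(b-a)*np.linspace(.08,.92,25)[:,None]
            p=pr(c,X);d=p[-1]-p[0];n=np.array([-d[1],d[0]])/np.linalg.norm(d)
            v=0
            for ch in range(3):
                e=sum(map_coordinates(G[c][k][...,ch],[p[:,1],p[:,0]],order=1)*n[k] for k in(0,1))
                v+=e**2
            s+=np.linalg.norm(b-a)*np.mean(np.minimum(np.sqrt(v),200))
    return -s
def T(p,X):
    c,s=np.cos(p[2]),np.sin(p[2]);X=np.array(X,float)
    return X@np.array([[c,s,0],[-s,c,0],[0,0,1]])+np.array([p[0],p[1],0])
def rectseg(x0,x1,y0,y1,h):
    q=[(x0,y0,h),(x1,y0,h),(x1,y1,h),(x0,y1,h)];return [(q[i],q[(i+1)%4]) for i in range(4)]
def go(segs,p0,cams,r=(.006,.006,.05)):
    f=lambda p:score([(a,b) for a,b in (T(p,s) for s in segs)],cams)
    best=None
    for dx in np.linspace(-1,1,5):
        for dy in np.linspace(-1,1,5):
            for da in np.linspace(-1,1,5):
                p=np.array(p0)+np.array([dx,dy,da])*r; v=f(p)
                if best is None or v<best[0]: best=(v,p)
    o=minimize(f,best[1],method="Nelder-Mead",options=dict(initial_simplex=best[1]+np.array([[0,0,0],[.002,0,0],[0,.002,0],[0,0,.02]]),xatol=1e-5,fatol=1e-3))
    return o.x,o.fun
if __name__=="__main__":
    S=lambda L:[np.array(s)/1000 for s in L]
    bo=S(rectseg(-80,110,-120,120,12)[:1]+rectseg(-80,110,-120,120,12)[2:])  
    ho=S(rectseg(-60,-20,16,54,93.8)+rectseg(-40,0,-64,-26,181.8))
    p0=[.70,-.01,np.radians(9.3)]
    for cams in(("top",),("scene",),("top","scene")):
        for nm,sg in(("board",bo),("hold",ho),("both",bo+ho)):
            x,f=go(sg,p0,cams); print(cams,nm,np.round(x[:2]*1000,1),np.degrees(x[2]).round(2),round(f,2))
    def rod(L):return S(rectseg(-34,50,-12,12,22)+[x for x in rectseg(50,50+L-8,-8,8,16)[::2]])
    for nm,L,p0 in(("long",110,[.458,.267,np.radians(15)]),("short",65,[.46,-.311,np.radians(-17.5)])):
        for cams in(("top",),("scene",),("top","scene")):
            x,f=go(rod(L),p0,cams,(.012,.006,.05)); print(nm,cams,np.round(x[:2]*1000,1),np.degrees(x[2]).round(2),round(f,2))
E
python3 fit.py
```

```text
('top',) board [691.9 -11. ] 9.13 -47.36
('top',) hold [689.2 -10.7] 9.63 -32.05
('top',) both [690.8 -10.9] 9.11 -76.13
('scene',) board [691.5 -11. ] 9.17 -83.36
('scene',) hold [688.7 -10.4] 9.01 -33.75
('scene',) both [690.2 -10.7] 9.24 -115.21
('top', 'scene') board [691.6 -11. ] 9.12 -130.67
('top', 'scene') hold [689.  -10.8] 9.49 -65.53
('top', 'scene') both [690.5 -10.9] 9.06 -191.19
long ('top',) [453.3 265.5] 15.91 -29.08
long ('scene',) [461.1 266.3] 14.33 -51.55
long ('top', 'scene') [460.6 265.8] 15.62 -76.42
short ('top',) [ 456.  -313.7] -17.41 -25.12
short ('scene',) [ 465.3 -316.6] -16.45 -46.99
short ('top', 'scene') [ 464.  -316.1] -17.28 -71.79
```

```bash
python3 - <<'E'
from fit import *
def ov(c,segs,box,f,name):
    x0,y0,x1,y1=box
    im=cv2.resize(z[c+"_im"][y0:y1,x0:x1],None,fx=f,fy=f,interpolation=cv2.INTER_CUBIC)
    for col,L in segs:
        for s in L:
            q=((pr(c,s)-[x0,y0]+.5)*f).astype(int); cv2.line(im,tuple(map(int,q[0])),tuple(map(int,q[1])),col,1)
    return im
S=lambda L:[np.array(s)/1000 for s in L]
def rod(L):return S(rectseg(-34,50,-12,12,22)+rectseg(50,50+L,-8,8,16))
lp=[.459,.2662,np.radians(15.2)];sp=[.462,-.3155,np.radians(-17.3)]
A=ov("top",[((0,255,0),[T(lp,s) for s in rod(110)])],(140,180,190,265),5,"")
B=ov("top",[((0,255,0),[T(sp,s) for s in rod(65)])],(380,190,415,255),5,"")
c=ov("scene",[((0,255,0),[T(lp,s) for s in rod(110)])],(190,280,280,320),5,"")
d=ov("scene",[((0,255,0),[T(sp,s) for s in rod(65)])],(325,185,375,215),5,"")
H=max(A.shape[0],1);out=np.zeros((600,800,3),np.uint8)
for im,(x,y) in((A,(0,0)),(B,(250,0)),(c,(0,400+25)),(d,(450,0))):
    h,w_=im.shape[:2]; h=min(h,600-y);w_=min(w_,800-x);out[y:y+h,x:x+w_]=im[:h,:w_]
cv2.imwrite("pics/ov.png",out)
E
```

```text
(no output)
```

View pics/ov.png

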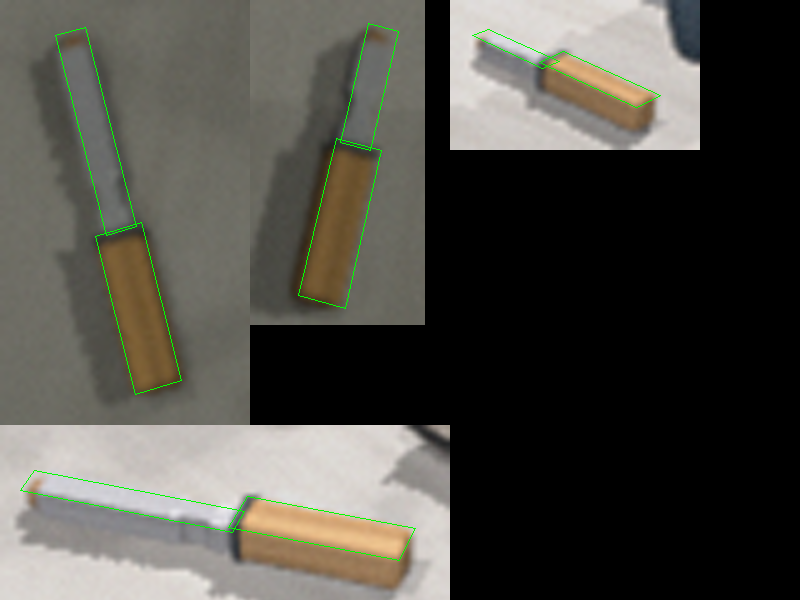

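step_arm(
  commands=[
    [0,0.63,0,0,0,0,1],
    [0,0,0,-1,0,0.66,1],
    [0,0,0,-1,0,0.66,1],
    [0,0,0,-1,0,0.66,1],
    [0,0,0,-1,0,0.66,1],
    [0,0,0,-1,0,0.66,1],
    [0,0,0,-1,0,0.66,1],
    [0,0,0,-1,0,0.66,1],
    [0,0,0,-1,0,0.66,1],
    [0,0,0,-1,0,0.66,1],
  ],
)

```text
time_s: 2.2
eef_pos: [0.2888, -0.2347, 0.2314]
eef_rot: [-0.562, 0.562, -0.429, 0.429]
wrist_force: [0.8, -1.8, 0.2]
opening: 1.0
```

step_arm(
  commands=[
    [0,0,0,-1,0,0.66,1],
    [0,0,0,-1,0,0.66,1],
    [0,0,0,-1,0,0.66,1],
    [0,0,0,-1,0,0.66,1],
    [0,0,0,-1,0,0.66,1],
    [0,0,0,-1,0,0.66,1],
    [0,0,0,-1,0,0.66,1],
    [0,0,0,-1,0.3,0.66,1],
    [0,0,0,-1,0.5,0.66,1],
    [0,0,0,-1,0.5,0.66,1],
  ],
)

```text
time_s: 3.2
eef_pos: [0.4011, 0.1072, 0.1924]
eef_rot: [0.563, -0.562, 0.428, -0.429]
wrist_force: [1.1, -0.3, 0.5]
opening: 1.0
```

```bash
cat > rel.py <<'E'
from h import *
from scipy.spatial.transform import Rotation as Ro
np.set_printoptions(precision=4,suppress=True)
def st():
    o=ctrl.get_obs(); R=Ro.from_quat(o["eef_rot"],scalar_first=True).as_matrix()
    print("t",o["time_s"],"pos",o["eef_pos"],"F",o["wrist_force"],"open",o["opening"],"zyaw",np.degrees(np.arctan2(R[1,2],R[0,2])),"ydown",R[:,1]); return o,R
def need(pos,yaw):
    """tilts back to y-down too; prints turn (6deg units) and shift in target tool axes (30mm units)"""
    o,R=st(); y=np.radians(yaw)
    Rt=np.stack([[np.sin(y),-np.cos(y),0],[0,0,-1],[np.cos(y),np.sin(y),0]],1)
    rv=Ro.from_matrix(R.T@Rt).as_rotvec()
    print("turn",np.degrees(rv)/6,"shift",Rt.T@(np.array(pos)-o["eef_pos"])/.03)
E
python3 -c "
from rel import *
need([.458,.266,.1],15.2)"
```

```text
t 3.2 pos [0.4011 0.1072 0.1924] F [ 1.1012 -0.338   0.503 ] open 1.0001012223764523 zyaw 15.313297958936683 ydown [ 0.0019 -0.0001 -1.    ]
turn [-0.0176  0.0189  0.0061] shift [-4.6098  3.0791  3.2184]
```

step_arm(
  commands=[
    [0,0,0,-0.9,0.5,0.6,1],
    [0,0,0,-0.9,0.5,0.6,1],
    [0,0,0,-0.9,0.5,0.6,1],
    [0,0,0,-0.9,0.5,0.6,1],
    [0,0,0,0,0,0,1],
    [0,0,0,0,0,0,1],
  ],
)

```text
time_s: 3.8
eef_pos: [0.4409, 0.229, 0.1317]
eef_rot: [-0.562, 0.563, -0.429, 0.428]
wrist_force: [-0.4, -0.2, -0.3]
opening: 0.999
```

```bash
python3 -c "
from rel import *
need([.458,.266,.004],15.2)"
```

```text
t 3.8 pos [0.4409 0.229  0.1317] F [-0.3798 -0.2437 -0.3073] open 0.9987777333885431 zyaw 15.385707783351942 ydown [-0.0015 -0.0006 -1.    ]
turn [0.0153 0.031  0.0022] shift [-1.0412  4.2582  0.8727]
```

step_arm(
  commands=[
    [0,0,0,-0.52,0.4,0.44,1],
    [0,0,0,-0.52,0.6,0.43,1],
    [0,0,0,0,0.8,0,1],
    [0,0,0,0,0.8,0,1],
    [0,0,0,0,0.7,0,1],
    [0,0,0,0,0.5,0,1],
    [0,0,0,0,0.4,0,1],
    [0,0,0,0,0,0,1],
    [0,0,0,0,0,0,1],
  ],
)

```text
time_s: 4.7
eef_pos: [0.4589, 0.2656, 0.0069]
eef_rot: [0.562, -0.562, 0.429, -0.429]
wrist_force: [-0.3, 0.6, 0.2]
opening: 0.999
```

```bash
python3 -c "
from rel import *
need([.458,.266,.004],15.2)
for n in('top','scene'):
  im,d=ctrl.camera(n)
  cv2.imwrite('pics/%s1.png'%n,im)
a=cv2.imread('pics/top1.png')[170:280,110:230];b=cv2.imread('pics/scene1.png')[230:340,180:300]
cv2.imwrite('pics/g1.png',np.hstack([cv2.resize(x,(400,367)) for x in(a,b)]))
"
```

```text
t 4.7 pos [0.4589 0.2656 0.0069] F [-0.2939  0.588   0.2475] open 0.9990698493344309 zyaw 15.271794561867933 ydown [ 0.0007  0.0002 -1.    ]
turn [-0.0067  0.012   0.0002] shift [-0.0204  0.0963 -0.025 ]
```

View pics/g1.png

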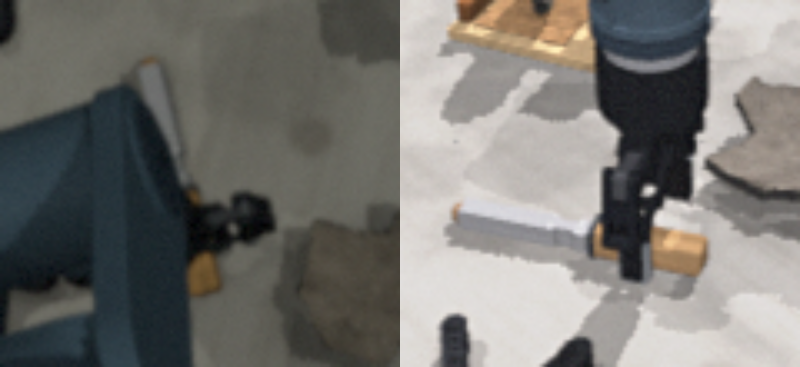

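The scene view shows the fingers straddling the long rod's grip at about (632,245), close to its origin. I'll close now.

step_arm(
  commands=[
    [0,0,0,0,0.08,0,1],
    [0,0,0,0,0,0,0],
    [0,0,0,0,0,0,0],
    [0,0,0,0,0,0,0],
    [0,0,0,0,0,0,0],
    [0,0,0,0,0,0,0],
    [0,0,0,0,0,0,0],
    [0,0,0,0,0,0,0],
  ],
)

```text
time_s: 5.6
eef_pos: [0.4587, 0.2658, 0.0042]
eef_rot: [0.562, -0.562, 0.429, -0.429]
wrist_force: [-0.4, 0.1, 3.6]
opening: 0.264
```

step_arm(
  commands=[
    [0,0,0,0,0,0,0],
    [0,0,0,0,-0.3,0,0],
    [0,0,0,0,-0.7,0,0],
    [0,0,0,0,-0.7,0,0],
    [0,0,0,0,-0.7,0,0],
    [0,0,0,0,0,0,0],
    [0,0,0,0,0,0,0],
  ],
)

```text
time_s: 6.3
eef_pos: [0.4582, 0.2657, 0.0758]
eef_rot: [0.562, -0.562, 0.429, -0.429]
wrist_force: [-0.9, 0.2, -2.6]
opening: 0.264
```

```bash
python3 -c "
from rel import *
st()
for n in('top','scene'):
  im,d=ctrl.camera(n)
  cv2.imwrite('pics/%s2.png'%n,im)
a=cv2.imread('pics/top2.png')[170:280,110:230];b=cv2.imread('pics/scene2.png')[210:320,180:300]
cv2.imwrite('pics/g2.png',np.hstack([cv2.resize(x,(400,367)) for x in(a,b)]))
"
```

```text
t 6.3 pos [0.4582 0.2657 0.0758] F [-0.8656  0.1825 -2.5831] open 0.26436112851952825 zyaw 15.28796667301817 ydown [ 0.0003  0.0001 -1.    ]
```

View pics/g2.png

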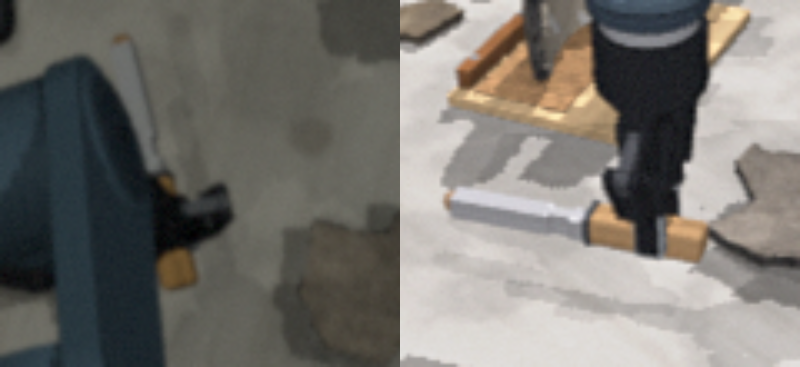

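step_arm(
  commands=[
    [0,0.5,0,0,-0.5,0,0],
    [0,0.52,0,0,-0.5,0,0],
    [0,0,0,0.5,0,-0.2,0],
    [0,0,0,1,0,-0.2,0],
    [0,0,0,1,0,-0.2,0],
    [0,0,0,1,0,-0.2,0],
    [0,0,0,1,0,-0.2,0],
    [0,0,0,1,0,-0.2,0],
    [0,0,0,1,0,-0.2,0],
    [0,0,0,1,0,-0.2,0],
  ],
)

```text
time_s: 7.4
eef_pos: [0.445, 0.0343, 0.1043]
eef_rot: [-0.538, 0.539, -0.459, 0.457]
wrist_force: [0.8, 1.0, -1.3]
opening: 0.265
```

step_arm(
  commands=[
    [0,0,0,1,0,-0.3,0],
    [0,0,0,0.5,0.4,-0.2,0],
    [0,0,0,0.2,0.4,-0.1,0],
    [0,0,0,0,0,0,0],
    [0,0,0,0,0,0,0],
  ],
)

```text
time_s: 7.9
eef_pos: [0.4362, -0.0167, 0.0809]
eef_rot: [-0.538, 0.539, -0.459, 0.458]
wrist_force: [-0.6, 0.1, -1.5]
opening: 0.265
```

```bash
python3 -c "
from rel import *
need([.438,-.016,.0712],9.15)
for n in('top','scene'):
  im,d=ctrl.camera(n)
  cv2.imwrite('pics/%s3.png'%n,im);np.save('pics/%s3.npy'%n,d)
a=cv2.imread('pics/top3.png')[120:260,200:340];b=cv2.imread('pics/scene3.png')[150:290,190:330]
cv2.imwrite('pics/g3.png',np.hstack([cv2.resize(x,(400,400),interpolation=cv2.INTER_CUBIC) for x in(a,b)]))
"
```

```text
t 7.9 pos [ 0.4362 -0.0167  0.0809] F [-0.5641  0.1169 -1.5243] open 0.2646376005062834 zyaw 9.1825131740179 ydown [-0.0023  0.001  -1.    ]
turn [ 0.0201  0.0054 -0.0127] shift [-0.0126  0.3247  0.0628]
```

View pics/g3.png

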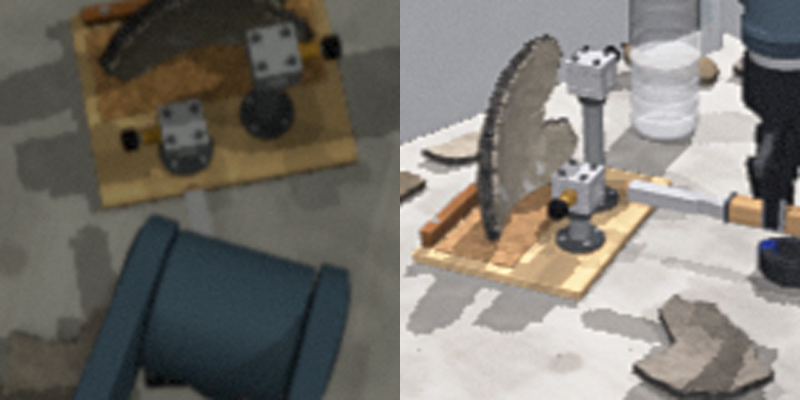

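step_arm(
  commands=[
    [0,0,0,0,0.32,0.06,0],
    [0,0,0,0,0,0,0],
    [0,0,0,0,0,0,0],
  ],
)

```text
time_s: 8.3
eef_pos: [0.4388, -0.0165, 0.072]
eef_rot: [-0.538, 0.539, -0.458, 0.458]
wrist_force: [0.9, 0.3, -2.1]
opening: 0.264
```

```bash
cat > look.py <<'E'
from rel import *
import fit
from fit import T,rectseg
BP=[.691,-.0109,np.radians(9.15)]
S=lambda L:[np.array(s)/1000 for s in L]
def box(x0,x1,y0,y1,z0,z1):
    return rectseg(x0,x1,y0,y1,z0)+rectseg(x0,x1,y0,y1,z1)+[((x,y,z0),(x,y,z1)) for x in(x0,x1) for y in(y0,y1)]
def shoot(tag):
    D={}
    for n in("top","scene"):
        im,d=ctrl.camera(n);D[n]=(im,d);cv2.imwrite(f"pics/{n}{tag}.png",im);np.save(f"pics/{n}{tag}.npy",d)
    return D
def draw(im,n,segs,bx,f,col):
    x0,y0,x1,y1=bx
    for s in segs:
        q=((fit.pr(n,s)-[x0,y0]+.5)*f).round().astype(int); cv2.line(im,tuple(map(int,q[0])),tuple(map(int,q[1])),col,1)
def rodsegs(pos,yaw,L,dz=.0042,dx=0):
    y=np.radians(yaw); p=[pos[0]+dx*np.cos(y),pos[1]+dx*np.sin(y),y]; h=(pos[2]-dz)*1000
    return [T(p,s) for s in S(box(-34,50,-12,12,h,h+22)+box(50,50+L,-8,8,h,h+16))]
def holders():
    return [T(BP,s) for s in S(box(-60,-20,16,54,56.2,93.8)+box(-40,0,-64,-26,144.2,181.8))]
E
cat > l4.py <<'E'
from look import *
o,R=st();D=shoot(4);yaw=np.degrees(np.arctan2(R[1,2],R[0,2]))
out=[]
for n,bx in(("top",(215,110,315,210)),("scene",(235,160,335,260))):
    im=cv2.resize(D[n][0][bx[1]:bx[3],bx[0]:bx[2]],None,fx=4,fy=4,interpolation=cv2.INTER_CUBIC)
    draw(im,n,rodsegs(o["eef_pos"],yaw,110),bx,4,(0,255,0));draw(im,n,holders(),bx,4,(0,0,255));out.append(im)
cv2.imwrite("pics/g4.png",np.hstack(out))
E
python3 l4.py
```

```text
t 8.3 pos [ 0.4388 -0.0165  0.072 ] F [ 0.9149  0.2585 -2.0796] open 0.2638240550454749 zyaw 9.221474078838282 ydown [-0.0007  0.0002 -1.    ]
```

View pics/g4.png

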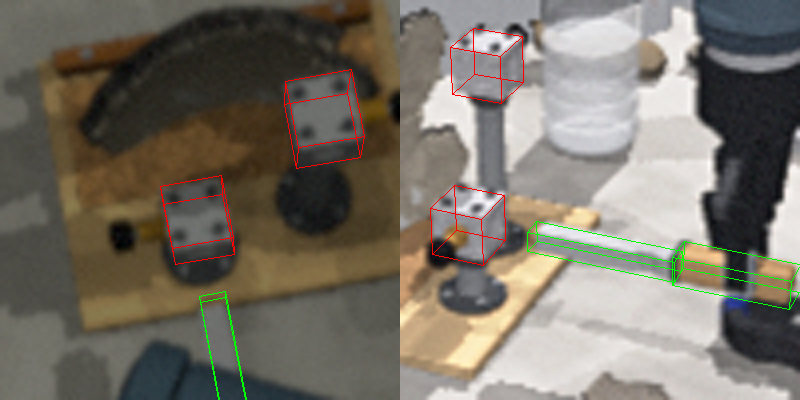

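```bash
cat > fit2.py <<'E'
from look import *
from scipy.optimize import minimize
def setimgs(tag):
    for c in("top","scene"):
        g=cv2.GaussianBlur(cv2.cvtColor(cv2.imread(f"pics/{c}{tag}.png"),cv2.COLOR_BGR2Lab).astype(np.float32),(0,0),.8)
        fit.G[c]=(cv2.Sobel(g,cv2.CV_32F,1,0),cv2.Sobel(g,cv2.CV_32F,0,1))
def fitshift(per,yaw,rng=.005,pitch=False,pivot=None):
    # per: {cam:[segs]} shifts in along/left/up frame
    y=np.radians(yaw);B=np.array([[np.cos(y),np.sin(y),0],[-np.sin(y),np.cos(y),0],[0,0,1]])
    def mv(s,p):
        s=s+p[:3]@B
        return s
    f=lambda p:sum(fit.score([tuple(mv(s,p)) for s in per[c]],(c,)) for c in per)+ 300*np.sum(p**2)
    best=min(((f(np.array([a,b,c])),(a,b,c)) for a in np.linspace(-rng,rng,7) for b in np.linspace(-rng,rng,7) for c in np.linspace(-rng,rng,7)))
    p=np.array(best[1])
    o=minimize(f,p,method="Nelder-Mead",options=dict(initial_simplex=p+np.vstack([np.zeros(3),np.eye(3)*.0015]),xatol=1e-5,fatol=1e-4))
    return o.x*1000,o.fun
def top4(x0,x1,y0,y1,h):return rectseg(x0,x1,y0,y1,h)
def holdersegs(x0,x1,y0,y1,z0,z1,left_visible=True):
    t=rectseg(x0,x1,y0,y1,z1)
    sc=t+[((x0,y,z0),(x0,y,z1)) for y in(y0,y1)]+[((x0,y0,z0),(x0,y1,z0)),((x0,y1,z0),(x1,y1,z0)),((x1,y1,z0),(x1,y1,z1))]
    tp=t+[((x0,y0,z0),(x0,y1,z0))]
    g=lambda L:[T(BP,s) for s in S(L)]
    return {"top":g(tp),"scene":g(sc)}
def barsegs(pos,yaw,L,dz,a=52,b=None):
    y=np.radians(yaw);p=[pos[0],pos[1],y];h=(pos[2]-dz)*1000; b=b or 50+L-10
    # visible silhouettes
    top=[((a,-8,h+16),(b,-8,h+16)),((a,8,h+16),(b,8,h+16))]
    sc=top[:1]+top[1:]+[((a,8,h),(b,8,h))]
    g=lambda M:[T(p,s) for s in S(M)]
    return g(top),g(sc)
E
python3 - <<'E'
from fit2 import *
setimgs(4)
lo=holdersegs(-60,-20,16,54,56.2,93.8);hi=holdersegs(-40,0,-64,-26,144.2,181.8)
for nm,h in(("low",lo),("high",hi)):
    print(nm,fitshift(h,9.15)); 
    for c in h: print("  ",c,fitshift({c:h[c]},9.15))
o,R=st()
t,s=barsegs(o["eef_pos"],9.2,110,.0042,a=60)
t2,_=barsegs(o["eef_pos"],9.2,110,.0042,a=115)
print("bar",fitshift({"top":t2,"scene":s},9.2)); print("bar scene",fitshift({"scene":s},9.2)); print("bar top",fitshift({"top":t2},9.2))
for a,b in((60,100),(110,150)):
    _,s=barsegs(o["eef_pos"],9.2,110,.0042,a=a,b=b);t,_=barsegs(o["eef_pos"],9.2,110,.0042,a=115,b=150); print(a,fitshift({"top":t,"scene":s},9.2))
E
```

```text
low (array([-0.3254,  0.5339, -4.6597]), np.float64(-52.285492044470985))
   top (array([-2.2057,  0.3377,  1.0079]), np.float64(-14.796912796125081))
   scene (array([-15.9909,  31.7053,  15.6694]), np.float64(-39.024201047825436))
high (array([-1.8095, -0.0993,  0.0446]), np.float64(-61.39790437702519))
   top (array([-5.4704,  1.5698, 12.7052]), np.float64(-21.386523574142082))
   scene (array([ 14.1269, -33.8573, -17.7105]), np.float64(-41.73219423703515))
t 8.4 pos [ 0.4391 -0.0168  0.0723] F [ 0.0504 -0.7139 -1.1018] open 0.2639550649500932 zyaw 9.196903038574115 ydown [-0.  0. -1.]
bar (array([9.0213, 1.6562, 1.5282]), np.float64(-44.06411290813498))
bar scene (array([10.4441, -1.5947, -0.4823]), np.float64(-40.68305874481182))
bar top (array([ 3.6945,  1.5664, -0.1115]), np.float64(-3.554561808048492))
60 (array([23.6548,  1.9935,  1.7261]), np.float64(-21.412090528197147))
110 (array([2.9218, 1.6598, 1.42  ]), np.float64(-22.153202771811387))
```

```bash
python3 - <<'E'
from fit2 import *
o,R=st();yaw=np.radians(9.2)
for c in("top","scene"):
    d=np.load(f"pics/{c}4.npy");A,u,v=unproj(c,d>0,d)
    e=np.array([np.cos(yaw),np.sin(yaw),0]);l=np.array([-e[1],e[0],0])
    r=A-o["eef_pos"];X=r@e*1000;Y=r@l*1000
    for x0 in (-30,20,55,70,85,100,115,130,140):
        k=(X>x0)&(X<x0+12)&(abs(Y-1)<6)&(A[:,2]>.06)&(A[:,2]<.1)
        if k.sum()>3: print(c,x0,k.sum(),np.round(np.median(A[k,2])*1000,2))
    # lateral extents of bar by depth
    k=(X>110)&(X<150)&(abs(Y)<14)&(A[:,2]>.079)&(A[:,2]<.09); print(c,"Y range",np.percentile(Y[k],[2,50,98]) if k.any() else None)
    q=(A-[.691,-.0109,0]);y=np.radians(9.15);bx=(q[:,0]*np.cos(y)+q[:,1]*np.sin(y))*1000;by=(-q[:,0]*np.sin(y)+q[:,1]*np.cos(y))*1000
    for nm,(a,b,cc,dd,h) in dict(low=(-60,-20,16,54,.0938),high=(-40,0,-64,-26,.1818)).items():
        k=(bx>a+4)&(bx<b-4)&(by>cc+4)&(by<dd-4)&(abs(A[:,2]-h)<.012)
        print(c,nm,k.sum(),np.percentile(A[k,2],[25,50,75])*1000)
        k=(bx>a-8)&(bx<b+8)&(by>cc-8)&(by<dd+8)&(abs(A[:,2]-h)<.004)
        print("   bx",np.percentile(bx[k],[2,50,98]),"by",np.percentile(by[k],[2,50,98]))
    k=(abs(A[:,2])<.01)&(A[:,0]>.3)&(A[:,0]<.6)&(abs(A[:,1])<.3); print(c,"desk",np.median(A[k,2])*1000)
E
```

```text
t 8.4 pos [ 0.4391 -0.0168  0.0723] F [ 0.0504 -0.7139 -1.1018] open 0.2639550649500932 zyaw 9.196903038574115 ydown [-0.  0. -1.]
top 115 24 83.02
top 130 24 83.82
top 140 25 84.12
top Y range [-5.7379  1.2785  9.479 ]
top low 153 [93.4156 94.5239 95.8262]
   bx [-61.0791 -42.0906 -22.1712] by [17.1069 35.1811 53.504 ]
top high 179 [181.278  182.3367 183.9553]
   bx [-41.2018 -22.6403  -2.3984] by [-62.7173 -44.5229 -26.1823]
top desk 0.3788102637826691
scene -30 11 90.26
scene 20 9 89.89
scene 55 16 82.61
scene 70 20 77.67
scene 85 14 82.8
scene 100 14 79.89
scene 115 9 84.1
scene 130 12 82.82
scene 140 14 82.43
scene Y range [-8.4214  3.4559 11.7761]
scene low 63 [93.1762 94.1984 96.1415]
   bx [-59.8905 -41.9168 -21.5389] by [17.2843 37.4462 55.0987]
scene high 45 [181.4897 182.5246 184.5369]
   bx [-39.9524 -21.5595  -0.4857] by [-63.093  -42.2111 -25.5289]
scene desk 0.4129028153098224
```

step_arm(
  commands=[
    [0,0,0,0.01,0.02,0.4,0],
    [0,0,0,0,0,0.4,0],
    [0,0,0,0,0,0,0],
    [0,0,0,0,0,0,0],
  ],
)

```text
time_s: 8.8
eef_pos: [0.4631, -0.0134, 0.0716]
eef_rot: [-0.538, 0.539, -0.458, 0.458]
wrist_force: [0.4, -0.2, -1.7]
opening: 0.266
```

```bash
cat > l5.py <<'E'
from look import *
import sys
tag=sys.argv[1];L=float(sys.argv[2]);f=4
o,R=st();D=shoot(tag);yaw=np.degrees(np.arctan2(R[1,2],R[0,2]))
q=o["eef_pos"]-[.6893,-.0109,0];y=np.radians(9.15);print("board frame tcp",(q[0]*np.cos(y)+q[1]*np.sin(y))*1000,(-q[0]*np.sin(y)+q[1]*np.cos(y))*1000,q[2]*1000)
out=[]
for n,bx in(("top",(215,110,315,210)),("scene",(225,150,325,250))):
    im=cv2.resize(D[n][0][bx[1]:bx[3],bx[0]:bx[2]],None,fx=f,fy=f,interpolation=cv2.INTER_CUBIC)
    out.append(im)
cv2.imwrite(f"pics/g{tag}.png",np.hstack(out))
E
python3 l5.py 5 110
```

```text
t 8.8 pos [ 0.4631 -0.0134  0.0716] F [ 0.4122 -0.1871 -1.725 ] open 0.26613456699962307 zyaw 9.196347919418264 ydown [-0.0002 -0.     -1.    ]
board frame tcp -223.68369456789128 33.48436755866741 71.63403036248388
```

View pics/g5.png

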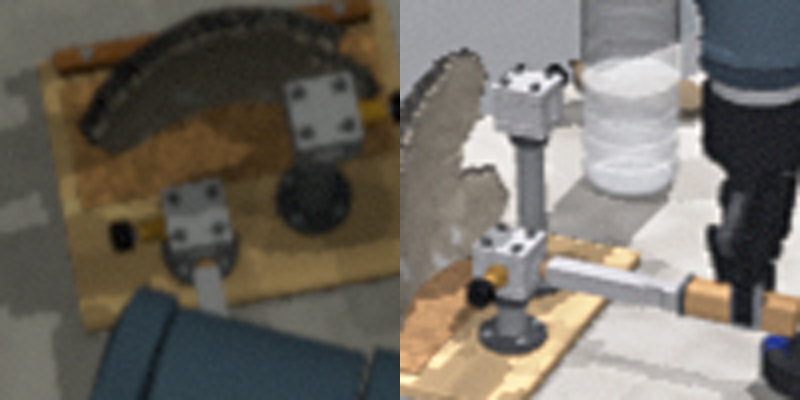

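The bar's tip now sits at the low holder's mouth, at about (207,265) in the top view and (545,272) in the scene view. It looks aligned, so I'll go in gently.

step_arm(
  commands=[
    [0,0,0,0,0,0.2,0],
    [0,0,0,0,0,0.2,0],
    [0,0,0,0,0,0,0],
  ],
)

```text
time_s: 9.2
eef_pos: [0.4757, -0.0117, 0.072]
eef_rot: [0.539, -0.538, 0.458, -0.459]
wrist_force: [0.3, -0.4, -1.0]
opening: 0.269
```

step_arm(
  commands=[
    [0,0,0,0,0,0.15,0],
    [0,0,0,0,0,0,0],
  ],
)

```text
time_s: 9.4
eef_pos: [0.4796, -0.0109, 0.0718]
eef_rot: [0.538, -0.538, 0.458, -0.459]
wrist_force: [-0.2, 0.9, -1.2]
opening: 0.265
```

step_arm(
  commands=[
    [0,0,0,0,0,0.15,0],
    [0,0,0,0,0,0,0],
  ],
)

```text
time_s: 9.6
eef_pos: [0.4838, -0.0103, 0.0717]
eef_rot: [-0.538, 0.538, -0.458, 0.459]
wrist_force: [-1.1, -1.0, -1.1]
opening: 0.263
```

step_arm(
  commands=[
    [0,0,0,0,0,0.15,0],
    [0,0,0,0,0,0.15,0],
    [0,0,0,0,0,0,0],
  ],
)

```text
time_s: 9.9
eef_pos: [0.4917, -0.0091, 0.0713]
eef_rot: [-0.538, 0.539, -0.459, 0.458]
wrist_force: [-1.6, -2.9, -1.1]
opening: 0.267
```

step_arm(
  commands=[
    [0,0,0,0,0,0.15,0],
    [0,0,0,0,0,0.15,0],
    [0,0,0,0,0,0,0],
  ],
)

```text
time_s: 10.2
eef_pos: [0.5013, -0.0076, 0.0715]
eef_rot: [-0.538, 0.538, -0.459, 0.459]
wrist_force: [-0.6, -2.5, -2.6]
opening: 0.266
```

step_arm(
  commands=[
    [0,0,0,0,0,0.25,0],
    [0,0,0,0,0,0.25,0],
    [0,0,0,0,0,0.25,0],
    [0,0,0,0,0,0.25,0],
    [0,0,0,0,0,0,0],
  ],
)

```text
time_s: 10.7
eef_pos: [0.5316, -0.0029, 0.0717]
eef_rot: [0.538, -0.538, 0.458, -0.459]
wrist_force: [1.6, -4.5, -3.5]
opening: 0.265
```

step_arm(
  commands=[
    [0,0,0,0,0,0.25,0],
    [0,0,0,0,0,0.25,0],
    [0,0,0,0,0,0.25,0],
    [0,0,0,0,0,0,0],
  ],
)

```text
time_s: 11.1
eef_pos: [0.554, 0.0005, 0.0719]
eef_rot: [0.538, -0.538, 0.458, -0.459]
wrist_force: [2.1, -3.6, -4.2]
opening: 0.264
```

```bash
python3 l5.py 6 110
```

```text
t 11.1 pos [0.554  0.0005 0.0719] F [ 2.098  -3.6454 -4.1763] open 0.2644253063324576 zyaw 9.151223627380812 ydown [ 0.0017 -0.0008 -1.    ]
board frame tcp -131.75167694331594 32.81538883528607 71.8735759680562
```

View pics/g6.png

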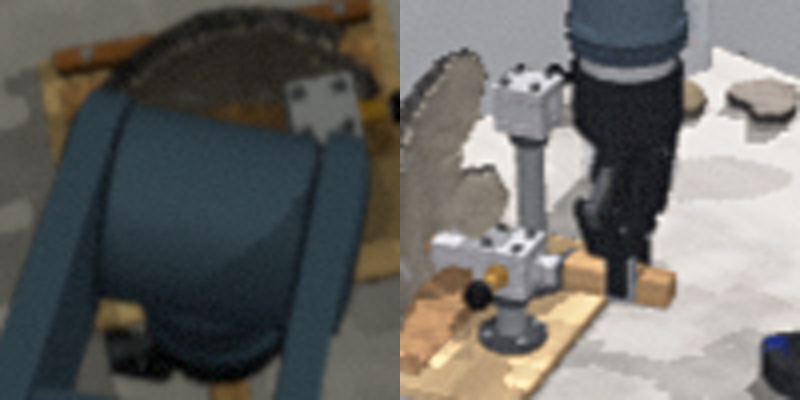

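step_arm(
  commands=[
    [0,0,0,0,0,0.2,0],
    [0,0,0,0,0,0.2,0],
    [0,0,0,0,0,0.15,0],
    [0,0,0,0,0,0,0],
  ],
)

```text
time_s: 11.6
eef_pos: [0.5711, 0.0032, 0.0723]
eef_rot: [0.539, -0.537, 0.457, -0.46]
wrist_force: [5.6, -4.5, -5.5]
opening: 0.268
```

step_arm(
  commands=[
    [0,0,0,0,0,0.07,0],
    [0,0,0,0,0,0,0],
  ],
)

```text
time_s: 11.8
eef_pos: [0.5724, 0.0036, 0.0721]
eef_rot: [0.539, -0.538, 0.458, -0.459]
wrist_force: [3.2, -5.6, -2.9]
opening: 0.271
```

step_arm(
  commands=[
    [0,0,0,0,0,0.07,0],
    [0,0,0,0,0,0,0],
  ],
)

```text
time_s: 12.0
eef_pos: [0.5739, 0.004, 0.072]
eef_rot: [0.538, -0.538, 0.458, -0.459]
wrist_force: [1.3, -5.2, -2.5]
opening: 0.264
```

step_arm(
  commands=[
    [0,0,0,0,0,0.06,0],
    [0,0,0,0,0,0,0],
  ],
)

```text
time_s: 12.2
eef_pos: [0.5752, 0.0043, 0.0718]
eef_rot: [-0.538, 0.538, -0.458, 0.459]
wrist_force: [0.1, -5.7, -1.6]
opening: 0.265
```

step_arm(
  commands=[
    [0,0,0,0,0,0.06,0],
    [0,0,0,0,0,0,0],
  ],
)

```text
time_s: 12.4
eef_pos: [0.5753, 0.0044, 0.0716]
eef_rot: [-0.537, 0.54, -0.459, 0.458]
wrist_force: [-7.2, -7.5, 3.6]
opening: 0.262
```

```bash
python3 l5.py 7 110
```

```text
t 12.4 pos [0.5753 0.0044 0.0716] F [-7.2195 -7.4784  3.6259] open 0.26212569804576186 zyaw 9.185260587177764 ydown [-0.0037 -0.0009 -1.    ]
board frame tcp -110.15026676805033 33.202019691293245 71.6053493824003
```

View pics/g7.png

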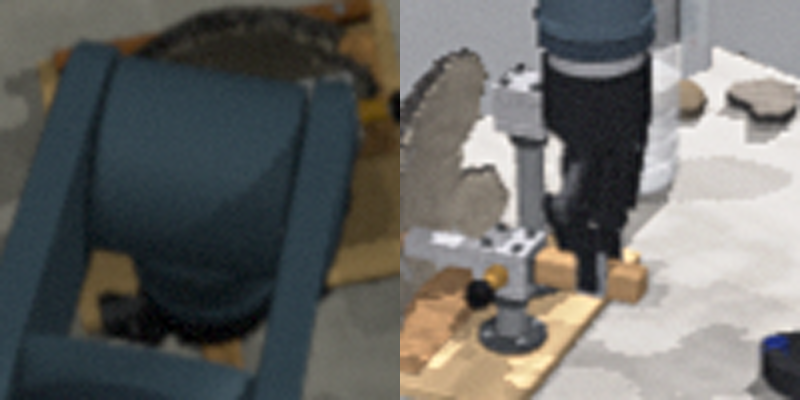

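step_arm(
  commands=[
    [0,0,0,0,0,0.05,0],
    [0,0,0,0,0,0,0],
  ],
)

```text
time_s: 12.7
eef_pos: [0.5753, 0.0045, 0.0713]
eef_rot: [-0.537, 0.54, -0.46, 0.457]
wrist_force: [-11.2, -8.0, 5.4]
opening: 0.268
```

step_arm(
  commands=[
    [0,0,0,0,0,-0.09,0],
    [0,0,0,0,0,0,0],
    [0,0,0,0,0,0,0.6],
    [0,0,0,0,0,0,0.6],
    [0,0,0,0,0,0,0.6],
    [0,0,0,0,0,0,0.6],
    [0,0,0,0,0,0,0.6],
    [0,0,0,0,0,0,0.6],
  ],
)

```text
time_s: 13.5
eef_pos: [0.5759, 0.0049, 0.0717]
eef_rot: [0.538, -0.538, 0.458, -0.458]
wrist_force: [-0.4, -0.7, 0.1]
opening: 0.598
```

step_arm(
  commands=[
    [0,0,0,0,-0.3,0,0.6],
    [0,0,0,0,-0.6,0,0.6],
    [0,0,0,0,-0.8,-0.3,0.6],
    [0,0,0,0,-1,-0.5,0.6],
    [0,0,0,0,-1,-0.8,0.6],
    [0,0,0,0,-1,-1,0.6],
    [0,0,0,0,0,-1,1],
    [0,0,0,0,0,-1,1],
    [0,0,0,0,0,0,1],
  ],
)

```text
time_s: 14.4
eef_pos: [0.437, -0.0171, 0.2132]
eef_rot: [-0.538, 0.538, -0.459, 0.459]
wrist_force: [-0.8, -0.1, -0.0]
opening: 0.997
```

```bash
python3 l5.py 8 110
```

```text
t 14.4 pos [ 0.437  -0.0171  0.2132] F [-0.7676 -0.1101 -0.0491] open 0.9971844829739641 zyaw 9.13645831513017 ydown [-0.0003 -0.0003 -1.    ]
board frame tcp -250.03771743676927 33.960464274588986 213.2059500757111
```

View pics/g8.png

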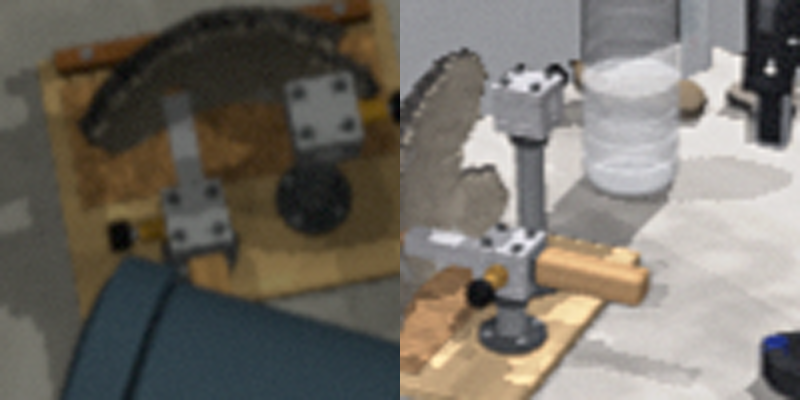

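The long rod is in: its grip is flush with the holder at (540,262) in the scene view, and its tip lies just in front of the wall at about (177,95) in the top view. Next is the short rod.

```bash
python3 -c "
from rel import *
need([.46,-.314,.10],-17.3)
im=cv2.imread('pics/scene8.png')[190:235,215:295];cv2.imwrite('pics/z8.png',cv2.resize(im,None,fx=9,fy=9,interpolation=cv2.INTER_CUBIC))"
```

```text
t 14.5 pos [ 0.4399 -0.0174  0.2137] F [-0.6667 -0.7722  0.447 ] open 1.0006028079940466 zyaw 9.12995267606462 ydown [ 0.0022 -0.0005 -1.    ]
turn [-0.0212  4.405   0.0033] shift [9.2408 3.7885 3.5805]
```

View pics/z8.png

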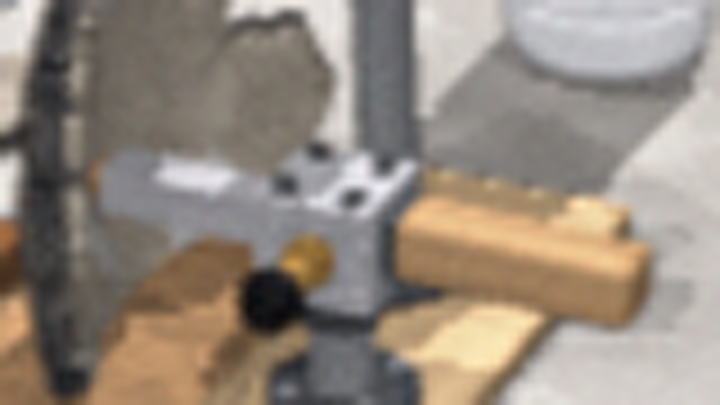

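step_arm(
  commands=[
    [0,1,0,0,0,0,1],
    [0,1,0,0,0,0,1],
    [0,1,0,0,0,0,1],
    [0,1,0,0,0,0,1],
    [0,0.4,0,0,0,0,1],
    [0,0,0,0.9,0,0.35,1],
    [0,0,0,1,0,0.4,1],
    [0,0,0,1,0,0.4,1],
    [0,0,0,1,0,0.4,1],
    [0,0,0,1,0,0.4,1],
  ],
)

```text
time_s: 15.5
eef_pos: [0.453, -0.1766, 0.2129]
eef_rot: [-0.42, 0.419, -0.569, 0.569]
wrist_force: [1.3, 0.4, -0.4]
opening: 0.999
```

step_arm(
  commands=[
    [0,0,0,1,0.3,0.4,1],
    [0,0,0,1,0.5,0.4,1],
    [0,0,0,1,0.8,0.4,1],
    [0,0,0,0.8,0.8,0.3,1],
    [0,0,0,0.5,0.6,0.1,1],
    [0,0,0,0,0,0,1],
    [0,0,0,0,0,0,1],
  ],
)

```text
time_s: 16.2
eef_pos: [0.46, -0.3124, 0.1223]
eef_rot: [0.419, -0.419, 0.57, -0.569]
wrist_force: [-0.0, 0.3, 0.3]
opening: 1.004
```

```bash
python3 -c "
from rel import *
need([.46,-.314,.004],-17.3)
for n in('top','scene'):
  im,d=ctrl.camera(n)
  cv2.imwrite('pics/%s9.png'%n,im)
a=cv2.imread('pics/top9.png')[150:270,340:460];b=cv2.imread('pics/scene9.png')[130:250,290:410]
cv2.imwrite('pics/g9.png',np.hstack([cv2.resize(x,(400,400)) for x in(a,b)]))"
```

```text
t 16.2 pos [ 0.46   -0.3124  0.1223] F [-0.0422  0.2951  0.2833] open 1.0042181402064334 zyaw -17.260025876918686 ydown [-0.0006  0.0011 -1.    ]
turn [ 0.0086  0.0067 -0.0086] shift [0.0514 3.9434 0.0174]
```

View pics/g9.png

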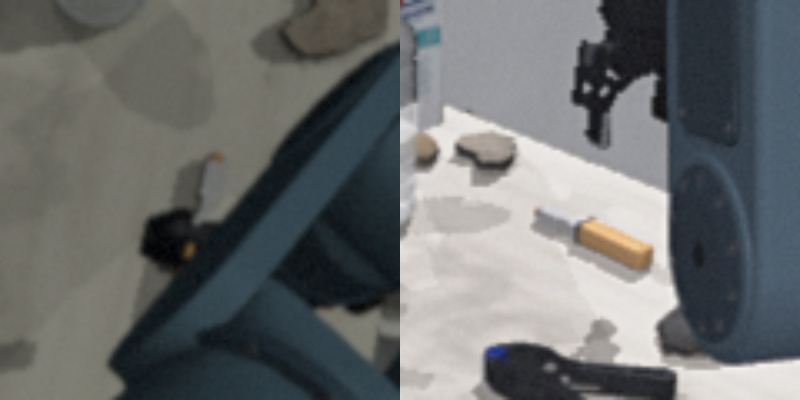

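step_arm(
  commands=[
    [0,0,0,0.05,0.6,0.02,1],
    [0,0,0,0,0.8,0,1],
    [0,0,0,0,0.8,0,1],
    [0,0,0,0,0.7,0,1],
    [0,0,0,0,0.6,0,1],
    [0,0,0,0,0.3,0,1],
    [0,0,0,0,0,0,1],
    [0,0,0,0,0,0,1],
  ],
)

```text
time_s: 17.1
eef_pos: [0.4606, -0.3143, 0.0099]
eef_rot: [-0.42, 0.42, -0.569, 0.57]
wrist_force: [-0.2, 0.5, -0.5]
opening: 1.0
```

```bash
python3 -c "
from rel import *
need([.46,-.314,.004],-17.3)
for n in('top','scene'):
  im,d=ctrl.camera(n)
  cv2.imwrite('pics/%s10.png'%n,im)
a=cv2.imread('pics/top10.png')[150:270,340:460];b=cv2.imread('pics/scene10.png')[130:250,290:410]
cv2.imwrite('pics/g10.png',np.hstack([cv2.resize(x,(400,400)) for x in(a,b)]))"
```

```text
t 17.1 pos [ 0.4606 -0.3143  0.0099] F [-0.1583  0.4993 -0.4767] open 1.0004290678010757 zyaw -17.198429481762002 ydown [ 0.0012 -0.0012 -1.    ]
turn [-0.0146  0.0169  0.0077] shift [-0.0032  0.1951 -0.0203]
```

View pics/g10.png

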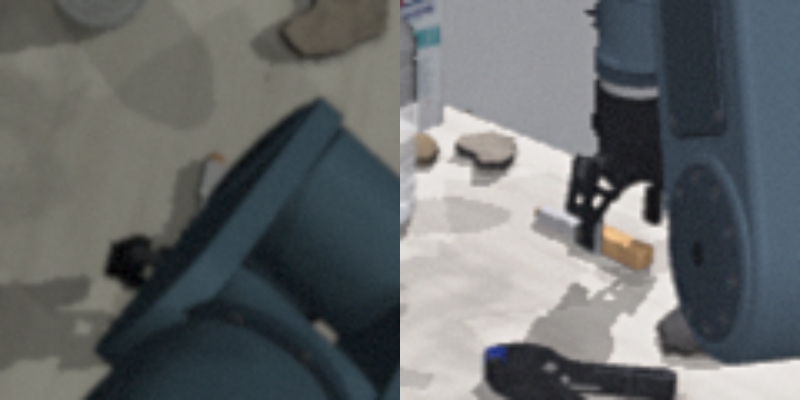

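The open fingers straddle the short rod's grip; the near finger shows at (588,235) in the scene view. I'll lower a little and close.

step_arm(
  commands=[
    [0,0,0,0,0.19,0,1],
    [0,0,0,0,0,0,0],
    [0,0,0,0,0,0,0],
    [0,0,0,0,0,0,0],
    [0,0,0,0,0,0,0],
    [0,0,0,0,0,0,0],
    [0,0,0,0,0,0,0],
    [0,0,0,0,0,0,0],
    [0,0,0,0,0,0,0],
  ],
)

```text
time_s: 18.1
eef_pos: [0.4599, -0.3143, 0.0033]
eef_rot: [-0.419, 0.419, -0.569, 0.57]
wrist_force: [-0.8, -1.3, 3.3]
opening: 0.266
```

step_arm(
  commands=[
    [0,0,0,0,-0.3,0,0],
    [0,0,0,0,-0.7,0,0],
    [0,0,0,0,-0.8,0,0],
    [0,0,0,0,-0.8,0,0],
    [0,0,0,0,-0.8,0,0],
    [0,0,0,0,0,0,0],
    [0,0,0,0,0,0,0],
  ],
)

```text
time_s: 18.8
eef_pos: [0.4597, -0.3138, 0.1051]
eef_rot: [-0.42, 0.419, -0.569, 0.569]
wrist_force: [-0.4, -0.2, -0.5]
opening: 0.264
```

```bash
python3 -c "
from rel import *
y=np.radians(9.15)
e=np.array([np.cos(y),np.sin(y),0]);l=np.array([-e[1],e[0],0])
P=np.array([.6893,-.0109,0])+e*(-.040-.050-.065-.030)+l*(-.045-.0014)+[0,0,.159]
print(P)
need(P,9.15)
for n in('top','scene'):
  im,d=ctrl.camera(n)
  cv2.imwrite('pics/%s11.png'%n,im)
a=cv2.imread('pics/top11.png')[150:270,340:460];b=cv2.imread('pics/scene11.png')[110:230,290:410]
cv2.imwrite('pics/g11.png',np.hstack([cv2.resize(x,(400,400)) for x in(a,b)]))"
```

```text
[ 0.514  -0.0861  0.159 ]
t 18.8 pos [ 0.4597 -0.3138  0.1051] F [-0.3885 -0.1595 -0.5452] open 0.26378369980815636 zyaw -17.22686467475461 ydown [ 0.0003 -0.0003 -1.    ]
turn [-0.0034 -4.3961  0.0025] shift [-7.2055 -1.7969  2.9964]
```

View pics/g11.png

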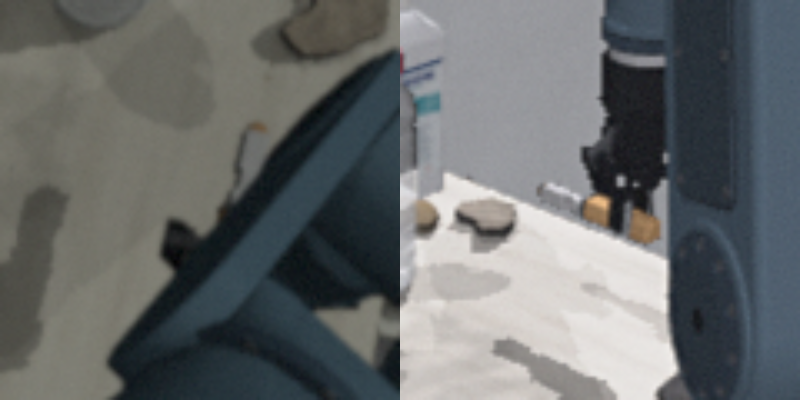

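step_arm(
  commands=[
    [0,-0.9,0,0,-0.4,0,0],
    [0,-0.9,0,0,-0.5,0,0],
    [0,-0.9,0,0,-0.5,0,0],
    [0,-0.9,0,0,-0.5,0,0],
    [0,-0.8,0,0,-0.3,0,0],
    [0,0,0,-0.7,0,0,0],
    [0,0,0,-1,0,0,0],
    [0,0,0,-1,0,0,0],
    [0,0,0,-1,0,0,0],
    [0,0,0,-1,0,0,0],
  ],
)

```text
time_s: 19.9
eef_pos: [0.436, -0.1731, 0.1693]
eef_rot: [-0.538, 0.538, -0.46, 0.457]
wrist_force: [0.6, 0.3, -0.7]
opening: 0.269
```

step_arm(
  commands=[
    [0,0,0,-1,0,0.2,0],
    [0,0,0,-1,0,0.5,0],
    [0,0,0,-0.4,0,0.6,0],
    [0,0,0,0,0,0.6,0],
    [0,0,0,0,0,0,0],
    [0,0,0,0,0,0,0],
  ],
)

```text
time_s: 20.5
eef_pos: [0.481, -0.0943, 0.1697]
eef_rot: [-0.538, 0.539, -0.459, 0.457]
wrist_force: [0.1, 0.6, -0.4]
opening: 0.261
```

```bash
python3 -c "
from rel import *
need([.514,-.0861,.1583],9.15)"
```

```text
t 20.5 pos [ 0.481  -0.0943  0.1697] F [ 0.0566  0.6223 -0.4407] open 0.2606229600946275 zyaw 9.207213930303078 ydown [-0.0029  0.001  -1.    ]
turn [ 0.0254  0.0095 -0.014 ] shift [-0.0936  0.3788  1.1278]
```

step_arm(
  commands=[
    [0.02,0.01,-0.01,-0.1,0.38,0.1,0],
    [0,0,0,0,0,0.5,0],
    [0,0,0,0,0,0.5,0],
    [0,0,0,0,0,0,0],
    [0,0,0,0,0,0,0],
  ],
)

```text
time_s: 21.0
eef_pos: [0.5131, -0.0864, 0.1586]
eef_rot: [0.538, -0.538, 0.459, -0.459]
wrist_force: [0.4, 0.0, -0.4]
opening: 0.262
```

```bash
python3 l5.py 12 65; python3 - <<'E'
from fit2 import *
setimgs(12)
o,R=st();yaw=np.degrees(np.arctan2(R[1,2],R[0,2]))
hi=holdersegs(-40,0,-64,-26,144.2,181.8)
print("high",fitshift(hi,9.15))
t,s=barsegs(o["eef_pos"],yaw,65,.0033,a=85,b=106)
_,s=barsegs(o["eef_pos"],yaw,65,.0033,a=58,b=106)
print("bar",fitshift({"top":t,"scene":s},yaw),fitshift({"top":t},yaw))
yaw=np.radians(yaw);e=np.array([np.cos(yaw),np.sin(yaw),0]);l=np.array([-e[1],e[0],0])
for c in("top","scene"):
    d=np.load(f"pics/{c}12.npy");A,u,v=unproj(c,d>0,d)
    r=A-o["eef_pos"];X=r@e*1000;Y=r@l*1000
    for x0 in(-30,20,55,65,75,85,95,105):
        k=(X>x0)&(X<x0+12)&(abs(Y-1)<6)&(abs(A[:,2]-o["eef_pos"][2])<.03)
        if k.sum()>3: print(c,x0,k.sum(),np.round(np.median(A[k,2])*1000,2))
    k=(X>70)&(X<107)&(abs(Y)<14)&(A[:,2]>o["eef_pos"][2]+.007)&(A[:,2]<o["eef_pos"][2]+.018)
    if k.sum()>5: print(c,"Y",k.sum(),np.percentile(Y[k],[2,50,98]),"Xmax",X[k].max())
    q=A-[.6893,-.0109,0];y=np.radians(9.15);bx=(q[:,0]*np.cos(y)+q[:,1]*np.sin(y))*1000;by=(-q[:,0]*np.sin(y)+q[:,1]*np.cos(y))*1000
    k=(bx>-48)&(bx<8)&(by>-72)&(by<-18)&(abs(A[:,2]-.1818)<.004);print(c,"hi bx",np.percentile(bx[k],[2,50,98]),"by",np.percentile(by[k],[2,50,98]),"z",np.median(A[k,2])*1000)
E
```

```text
t 21.0 pos [ 0.5131 -0.0864  0.1586] F [ 0.368   0.0006 -0.4102] open 0.2623730553868465 zyaw 9.089819463711683 ydown [ 0.0004 -0.0001 -1.    ]
board frame tcp -185.9820687737219 -46.54460439152644 158.63409009136768
t 21.1 pos [ 0.513  -0.0864  0.159 ] F [ 0.0294  0.436  -1.0118] open 0.2642646613280147 zyaw 9.079571358391961 ydown [ 0.0008 -0.0003 -1.    ]
high (array([-1.824 , -0.0964,  0.0446]), np.float64(-51.730953070582224))
bar (array([0.0049, 2.713 , 2.2587]), np.float64(-19.396418880719906)) (array([ 6.6264, -0.9319,  0.8605]), np.float64(-1.3231272645411365))
top -30 26 177.71
top hi bx [-27.5752  -8.6953   0.0164] by [-62.427  -36.2922 -25.9386] z 181.67935878702798
scene -30 14 176.33
scene 20 9 178.01
scene 55 13 169.8
scene 65 15 167.65
scene 75 22 165.12
scene 85 17 167.6
scene 95 12 168.35
scene 105 13 167.4
scene Y 47 [-6.8488  5.816  11.4506] Xmax 105.24592814602022
scene hi bx [-39.6214 -19.0531   0.6677] by [-63.8909 -43.2765 -25.3054] z 182.05908812043361
```

View pics/g12.png

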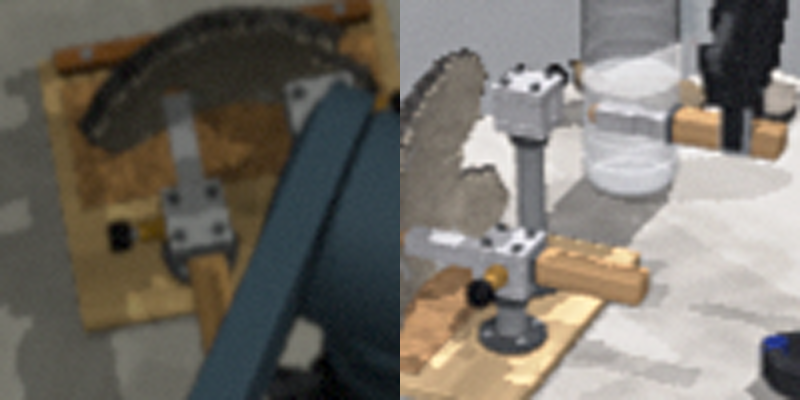

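The short rod is held level at about (640,118) in the scene view, in line with the high holder's mouth at (555,110). The arm hides it in the top view. I'll advance.

step_arm(
  commands=[
    [0,0,0,0,0,0.4,0],
    [0,0,0,0,0,0.4,0],
    [0,0,0,0,0,0,0],
    [0,0,0,0,0,0,0],
  ],
)

```text
time_s: 21.5
eef_pos: [0.5381, -0.0825, 0.1596]
eef_rot: [0.539, -0.538, 0.458, -0.459]
wrist_force: [-0.7, -0.4, -1.2]
opening: 0.265
```

```bash
python3 l5.py 13 65; python3 -c "
import cv2
im=cv2.imread('pics/scene13.png')[155:200,235:315];cv2.imwrite('pics/z13.png',cv2.resize(im,None,fx=9,fy=9,interpolation=cv2.INTER_CUBIC))"
```

```text
t 21.5 pos [ 0.5381 -0.0825  0.1596] F [-0.6761 -0.3944 -1.2267] open 0.26479908841981736 zyaw 9.14051408848755 ydown [ 0.0019 -0.0007 -1.    ]
board frame tcp -160.62119562257968 -46.63668213990274 159.57302229990628
```

View pics/z13.png

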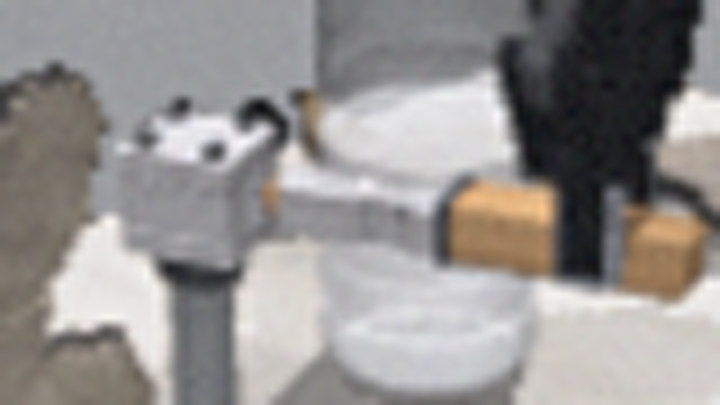

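The cork tip is at the high holder's mouth, at about (270,195) in the zoomed view, and centred. I'll insert it in small steps.

step_arm(
  commands=[
    [0,0,0,0,0.01,0.15,0],
    [0,0,0,0,0,0.15,0],
    [0,0,0,0,0,0,0],
  ],
)

```text
time_s: 21.9
eef_pos: [0.5473, -0.0812, 0.1595]
eef_rot: [0.539, -0.538, 0.458, -0.46]
wrist_force: [-0.3, 1.2, -0.4]
opening: 0.267
```

step_arm(
  commands=[
    [0,0,0,0,0,0.15,0],
    [0,0,0,0,0,0.1,0],
    [0,0,0,0,0,0,0],
  ],
)

```text
time_s: 22.2
eef_pos: [0.5545, -0.08, 0.1593]
eef_rot: [0.539, -0.538, 0.458, -0.459]
wrist_force: [0.6, -0.1, -1.9]
opening: 0.265
```

step_arm(
  commands=[
    [0,0,0,0,0,0.15,0],
    [0,0,0,0,0,0.1,0],
    [0,0,0,0,0,0,0],
  ],
)

```text
time_s: 22.5
eef_pos: [0.5605, -0.078, 0.1587]
eef_rot: [-0.538, 0.538, -0.459, 0.458]
wrist_force: [-2.7, 2.3, -1.6]
opening: 0.266
```

Plunger contact is beginning. I'll continue.

step_arm(
  commands=[
    [0,0,0,0,0,0.15,0],
    [0,0,0,0,0,0.15,0],
    [0,0,0,0,0,0,0],
  ],
)

```text
time_s: 22.8
eef_pos: [0.5698, -0.0766, 0.1587]
eef_rot: [0.538, -0.538, 0.459, -0.458]
wrist_force: [-2.9, 2.6, -3.0]
opening: 0.267
```

step_arm(
  commands=[
    [0,0,0,0,0,0.2,0],
    [0,0,0,0,0,0.2,0],
    [0,0,0,0,0,0.1,0],
    [0,0,0,0,0,0,0],
  ],
)

```text
time_s: 23.2
eef_pos: [0.5854, -0.0742, 0.1592]
eef_rot: [0.539, -0.538, 0.458, -0.459]
wrist_force: [-1.8, 5.0, -3.4]
opening: 0.264
```

```bash
python3 l5.py 14 65; python3 -c "
import cv2
im=cv2.imread('pics/scene14.png')[155:200,235:315];cv2.imwrite('pics/z14.png',cv2.resize(im,None,fx=9,fy=9,interpolation=cv2.INTER_CUBIC))"
```

```text
t 23.2 pos [ 0.5854 -0.0742  0.1592] F [-1.8227  4.9627 -3.4212] open 0.2643914753169525 zyaw 9.153559760478464 ydown [ 0.0021  0.0005 -1.    ]
board frame tcp -112.62008705038258 -45.95575384231125 159.23019645185167
```

View pics/z14.png

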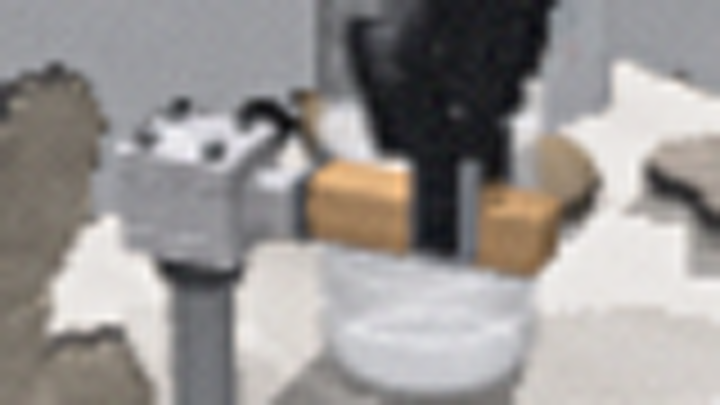

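step_arm(
  commands=[
    [0,0,0,0,0,0.2,0],
    [0,0,0,0,0,0.2,0],
    [0,0,0,0,0,0.15,0],
    [0,0,0,0,0,0,0],
  ],
)

```text
time_s: 23.7
eef_pos: [0.6021, -0.0718, 0.1593]
eef_rot: [0.539, -0.537, 0.458, -0.459]
wrist_force: [1.2, 5.6, -5.1]
opening: 0.266
```

step_arm(
  commands=[
    [0,0,0,0,0,0.07,0],
    [0,0,0,0,0,0,0],
  ],
)

```text
time_s: 23.9
eef_pos: [0.6035, -0.0716, 0.1593]
eef_rot: [0.539, -0.538, 0.458, -0.459]
wrist_force: [-0.3, 4.6, -3.6]
opening: 0.267
```

step_arm(
  commands=[
    [0,0,0,0,0,0.06,0],
    [0,0,0,0,0,0,0],
  ],
)

```text
time_s: 24.1
eef_pos: [0.605, -0.0715, 0.1593]
eef_rot: [0.538, -0.538, 0.458, -0.459]
wrist_force: [-1.5, 3.8, -3.1]
opening: 0.262
```

step_arm(
  commands=[
    [0,0,0,0,0,0.06,0],
    [0,0,0,0,0,0,0],
  ],
)

```text
time_s: 24.3
eef_pos: [0.6051, -0.0714, 0.1592]
eef_rot: [-0.537, 0.539, -0.459, 0.458]
wrist_force: [-9.7, 2.8, 0.5]
opening: 0.264
```

step_arm(
  commands=[
    [0,0,0,0,0,0.05,0],
    [0,0,0,0,0,0,0],
  ],
)

```text
time_s: 24.5
eef_pos: [0.6051, -0.0714, 0.1591]
eef_rot: [-0.537, 0.54, -0.46, 0.457]
wrist_force: [-15.9, 3.1, 4.7]
opening: 0.262
```

```bash
python3 l5.py 15 65; python3 -c "
import cv2
im=cv2.imread('pics/scene15.png')[155:200,225:305];cv2.imwrite('pics/z15.png',cv2.resize(im,None,fx=9,fy=9,interpolation=cv2.INTER_CUBIC))"
```

```text
t 24.5 pos [ 0.6051 -0.0714  0.1591] F [-15.9112   3.06     4.7374] open 0.26198374732791185 zyaw 9.128755549218173 ydown [-0.0062 -0.0007 -1.    ]
board frame tcp -92.75191521005445 -46.39073304335605 159.0551134688715
```

View pics/z15.png

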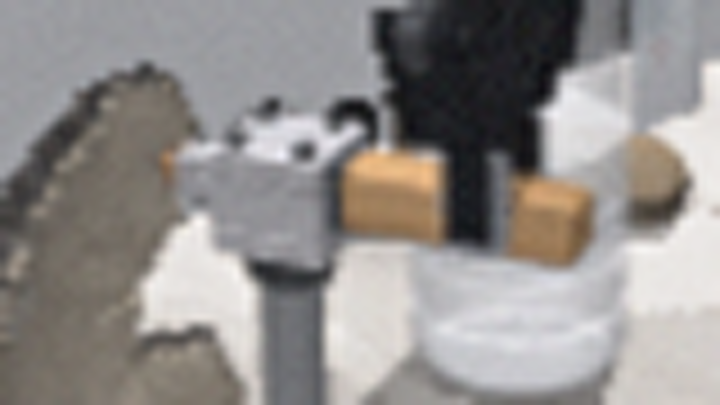

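The grip is against the high holder at (340,195) in the zoomed view. The arm stops there hard, with force rising to 16 N and no further travel. I'll release and retreat.

step_arm(
  commands=[
    [0,0,0,0,0,-0.11,0],
    [0,0,0,0,0,0,0],
    [0,0,0,0,0,0,0.6],
    [0,0,0,0,0,0,0.6],
    [0,0,0,0,0,0,0.6],
    [0,0,0,0,0,0,0.6],
    [0,0,0,0,0,0,0.6],
    [0,0,0,0,0,0,0.6],
  ],
)

```text
time_s: 25.4
eef_pos: [0.6055, -0.072, 0.1596]
eef_rot: [0.538, -0.538, 0.458, -0.46]
wrist_force: [0.1, -0.0, 0.8]
opening: 0.599
```

step_arm(
  commands=[
    [0,0,0,0,-0.3,0,0.6],
    [0,0,0,0,-0.6,0,0.6],
    [0,0,0,0,-0.8,-0.3,0.6],
    [0,0,0,0,-0.8,-0.8,0.6],
    [0,0,0,0,-0.5,-1,0.6],
    [0,0,0,0,0,-1,0.6],
    [0,0,0,0,0,-1,0.6],
    [0,0,0,0,0,-1,0.6],
    [0,0,0,0,0,-1,0.6],
    [0,0,0,0,0,0,0.6],
  ],
)

```text
time_s: 26.4
eef_pos: [0.4222, -0.1008, 0.2497]
eef_rot: [0.538, -0.538, 0.458, -0.46]
wrist_force: [1.3, 0.6, 0.8]
opening: 0.603
```

step_arm(
  commands=[
    [0,0,0,1,0,-0.3,0.6],
    [0,0,0,1,0,-0.3,0.6],
    [0,0,0,1,0,0,0.6],
    [0,0,0,1,0,0,0.6],
    [0,0,0,1,0,0,0.6],
    [0,0,0,0,0,0,0.6],
  ],
)

```text
time_s: 27.0
eef_pos: [0.4313, -0.255, 0.2499]
eef_rot: [0.538, -0.537, 0.458, -0.461]
wrist_force: [-0.1, 1.0, -0.3]
opening: 0.603
```

```bash
python3 l5.py 16 65; python3 -c "
import cv2,numpy as np
a=cv2.imread('pics/scene16.png')[150:250,215:305];b=cv2.imread('pics/top16.png')[100:200,220:330]
cv2.imwrite('pics/z16.png',np.hstack([cv2.resize(a,(400,444),interpolation=cv2.INTER_CUBIC),cv2.resize(b,(400,444),interpolation=cv2.INTER_CUBIC)]))"
```

```text
t 27.0 pos [ 0.4313 -0.255   0.2499] F [-0.0505  1.0149 -0.3067] open 0.602541690114946 zyaw 8.94325291760553 ydown [ 0.0033 -0.0026 -1.    ]
board frame tcp -293.5648295603425 -200.0016517487759 249.9223750327168
```

View pics/z16.png

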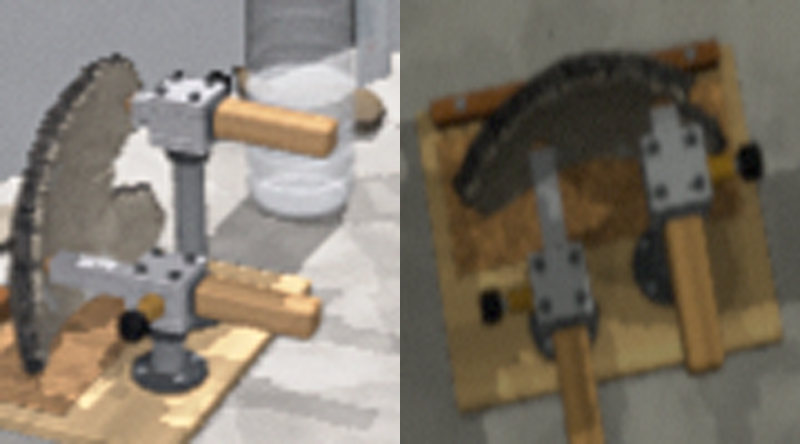

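View pics/top16.png

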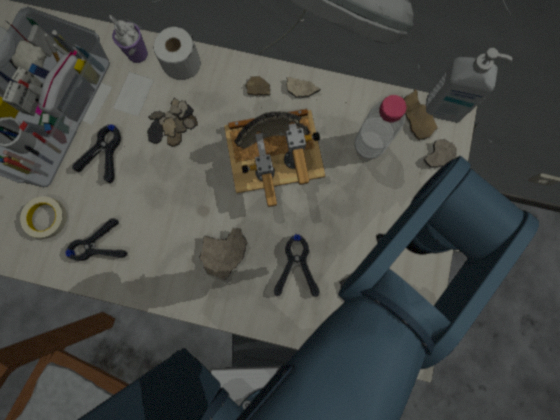

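Both grips sit at their holders and the tips stop short of the wall. I'll check the numbers: grip ends against the expected home positions, whether the wall and bystanders moved, and the knobs.

```bash
python3 - <<'E'
from fit2 import *
y=np.radians(9.15);O=np.array([.6893,-.0109,0])
for c in("top","scene"):
    d=np.load(f"pics/{c}16.npy");A,u,v=unproj(c,d>0,d);q=A-O
    bx=(q[:,0]*np.cos(y)+q[:,1]*np.sin(y))*1000;by=(-q[:,0]*np.sin(y)+q[:,1]*np.cos(y))*1000;Z=A[:,2]*1000
    for nm,cy,zz,x0 in(("low",35,75,-60),("high",-45,163,-40)):
        k=(abs(by-cy)<16)&(Z>zz+8)&(Z<zz+18)&(bx<x0-6)
        print(c,nm,"rear bx",np.percentile(bx[k],[0,3]),"exp",x0-84,"topz",np.median(Z[k]),"exp",zz+14,"by near/far",np.median(by[k&(bx>x0-30)]),np.median(by[k&(bx<x0-55)]))
    # plain image difference for wall and others
    a=cv2.imread(f"pics/{c}0.png");b=cv2.imread(f"pics/{c}16.png")
    df=cv2.absdiff(cv2.GaussianBlur(a,(0,0),1),cv2.GaussianBlur(b,(0,0),1)).max(2);cv2.imwrite(f"pics/df{c}.png",np.clip(df.astype(int)*4,0,255).astype(np.uint8))
# fit edges of grips
setimgs(16)
for nm,bo,L in(("low",(-110,35,67),110),("high",(-90,-45,155),65)):
    p=O+np.array([np.cos(y)*bo[0]-np.sin(y)*bo[1],np.sin(y)*bo[0]+np.cos(y)*bo[1],0])/1000
    h=bo[2]; g=rectseg(-34,50,-12,12,h+22); top=[g[0],g[2],g[3]]; sc=top+[((-34,12,h),(-34,12,h+22)),((-34,12,h),(45,12,h)),((-34,-12,h),(-34,12,h)),((-34,-12,h),(-34,-12,h+22))]
    P=[p[0],p[1],y];per={"top":[T(P,s) for s in S(top)],"scene":[T(P,s) for s in S(sc)]}
    print(nm,"grip offset from home (along,left,up mm)",fitshift(per,9.15,.006)[0])
E
```

```text
top low rear bx [-144.2411 -141.3283] exp -144 topz 87.35778367259365 exp 89 by near/far 34.323471803983864 33.97835700993748
top high rear bx [-124.1877 -121.3684] exp -124 topz 175.59233423375838 exp 177 by near/far -43.47155201310366 -43.90897005059549
scene low rear bx [-143.3457 -141.6247] exp -144 topz 87.14928485455772 exp 89 by near/far 36.82757862768125 35.607554852412726
scene high rear bx [-122.8662 -120.8816] exp -124 topz 175.15937326585563 exp 177 by near/far -38.67100725064986 -39.909394915597105
low grip offset from home (along,left,up mm) [ 0.4425 -0.7976 -1.3538]
high grip offset from home (along,left,up mm) [0.8754 1.2084 0.0371]
```

```bash
python3 -c "
import cv2,numpy as np
a=cv2.imread('pics/dftop.png')[90:200,215:335];b=cv2.imread('pics/dfscene.png')[150:260,180:300]
cv2.imwrite('pics/df.png',np.hstack([cv2.resize(x,(400,367)) for x in (a,b)]))"
```

```text
(no output)
```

View pics/df.png

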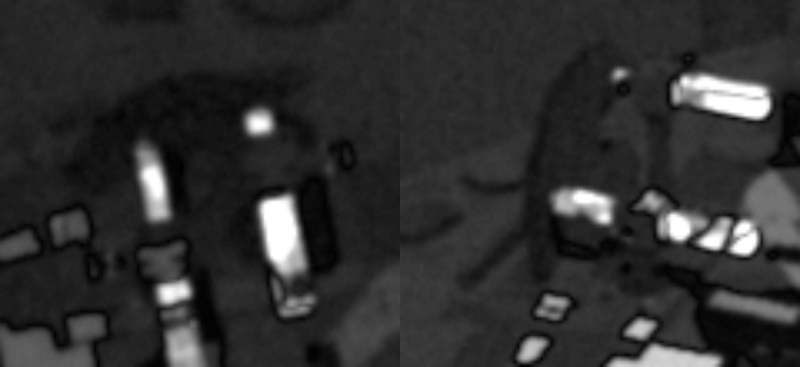

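The grip ends are at home to within about 1 mm, each rod sits off to the side away from its plunger, and the wall's edges show no change. I'm handing in.

```bash
python3 -c "
from bench import ctrl
print(ctrl.hand_in())"
```

```text
the job is handed in; nothing more can be done
None
```

I slid the long rod into the low holder first, then the short rod into the high holder, both cork tip first. I let go of both, moved the arm clear and handed in at about 27 s.

- **Fully home:** each rod stopped hard against its holder, at about 11 N (long) and 16 N (short) along the rod. The last pictures put both grips within about 1 mm of the home position.
- **Plungers:** the resistance dropped just before each stop, as expected when the nose drops into the notch. I did not measure either plunger's travel, because 1.5 mm is too small to see in the pictures.
- **Wall:** comparing pictures from before and after shows no change at the wall's edges, and both tips appear to end just short of it. I did not measure that gap.
- **Other things on the desk:** nothing else looks moved in the last top picture, but the arm hides the dark sherd there.
- **Disagreements:** the short rod stopped 2.8 mm before the predicted tool position, which I put down to where along the grip it was held. In height, the depth readings put both grips 1.4 to 1.9 mm low; the edge fit agreed for the low one (1.4 mm) but put the high one on target.

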